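# Bolt a reel side onto the winder hub and swing the clamp over it

### The job

Fit the cardboard reel side that has three bolt holes onto the filament winder: turn it so that its holes line up with the three studs on the hub, lower it on (do not drop it) until it lies flat and fully home on the hub face, and let go of it. Then swing the winder's clamp arm all the way round to its stop, so that its tip lies over the rim of the reel side. Leave the four-hole reel side, the screwdriver, the white bracket and the tray of screws where they are.

Things in the scene. Friction and masses are not known exactly. Their poses are not given: they have to be found in the camera images.
- flange: Cardboard-brown reel side, 140 g: disc 150 mm across, 6 mm thick, flat on the bench. A solid round core 50 mm across stands on its middle, 6 to 56 mm above the underside: grip its upright wall from any heading. Three 15 mm through holes on a circle of 48 mm radius, at 0, 120 and 240 degrees from its x axis: any third of a turn fits. Origin: centre of underside; z up.
- flange_four: The other reel side, the same except for four holes at 0, 90, 180 and 270 degrees (same circle); it does not fit and stays where it is. Which of the two lies nearer the winder varies.
- winder: Filament winder, fixed: grey housing 170 mm (x) by 215 mm (y, -85 to +130), 40 mm high. Origin: on the bench under the hub's centre; z up. Its y axis points from the hub to the clamp's pivot. Turned by up to about 25 degrees.
- hub: Black hub disc on the winder, fixed (it does not turn), 128 mm across, 14 mm thick, with three upright brass studs 10 mm in diameter on a circle of 48 mm radius, at 0, 120 and 240 degrees from its x axis, standing 15 mm above its face, the last 4 mm tapered. Any heading. Origin: centre of its underside, 40 mm above the bench; z up.
- hub_face (a point): Centre of the hub's top face, 54 mm above the bench, on which the underside of the reel side comes to lie; the stud tips are 15 mm higher.
- clamp (a joint): Turn of the steel clamp arm about its upright pivot, rad. 0: closed, at its stop: tip over the seated reel side's rim (3 mm above it), handle pointing away from the hub along the winder's +y. Starts at 1.2 to 1.7, clear of the reel side. Growing turns counter-clockwise seen from above, so close it clockwise. Stays where left; about 1.5 N at the handle moves it.
- clamp_pivot (a point): On the clamp's pivot axis, at the arm's underside, 63 mm above the bench and 98 mm from the hub's centre. The arm is 16 mm wide and 8 mm thick; its tip is 40 mm from the pivot.
- clamp_handle (a point): Middle of the top of the clamp's handle: an upright round black peg 16 mm in diameter, 45 mm from the pivot on the end away from the tip, standing 71 to 109 mm above the bench (38 mm above the arm).
- screwdriver: Bystander: screwdriver 170 mm long with black handle, lying on the bench. Origin: underside, mid-length.
- bracket: Bystander: white printed angle bracket 50 by 30 by 40 mm. Origin: underside centre.
- parts_tray: Bystander: grey two-part tray 90 by 130 by 30 mm with screws. Origin: underside centre.

How it is judged:
By the outcome, as a careful person would: the job done as asked, in the order asked, and still so for the second after the job is handed in, with the robot touching nothing.
It also fails if it takes over 51 s, if anything falls off the work surface, if the arm or the gripper's body presses on something with over 40 N, if the wrist force passes 120 N, or if a joint passes its speed limit or range.

### The arm

A 6-joint arm with a two-finger parallel gripper is mounted at the origin on the work surface. World frame = base frame: x ahead of the robot, y to its left, z up, the work surface at z = 0. Lengths are in m, angles in rad, forces in N, time in s.
With the tool pointing down it reaches from about 0.275 to 0.975 m from the base axis. Payload 8.4 kg.
Tool frame: the origin (TCP) lies on the centre line of the jaws, within the pads' length; the fingertips stand 14 mm ahead of it and the grasp point (between the pads) lies 5 mm behind it; z points along the fingers, x is the direction in which the jaws open and shut, and the axes are right-handed (so a half turn about z gives the same grasp; the last joint's range is limited). The gripper opens to 92 mm and grips with 3 to 60 N. Pads are 20 mm wide; open, the fingers measure 128 mm over their backs; the gripper's body (75 mm by 189 mm) begins 69 mm behind the grasp point.
Start: joints at [-1.22, 0.353, 1.633, -0, 1.155, -0.002], TCP at [0.216, -0.587, 0.229] pointing down, gripper open.
Joint ranges: [-2.63, 2.63], [-0.92, 2.1], [0.06, 2.66], [-1.3, 4.44], [0, 2.69], [-3.02, 3.02]. Speed limits (rad/s): [2.22, 2.22, 2.79, 3.14, 3.14, 3.14].

### API

Orientations are given as a unit quaternion [x, y, z, w].
In Python, from station import readout, read_camera, close_job, silhouettes gives the robot as it stands. The module is installed in compiled form; this text tells all that it offers.
- The arm moves only by the tool arm_command, never from a script. Its argument "plan" is a list that holds one entry, the list of rows, each a list of 5 numbers: the shift along the tool's x, y, z in units of 40 mm (1.0 is 40 mm), then the turn about the tool's z in units of 6 degrees (1.0 is 6 degrees), then the opening, from 0 (shut) to 1 (fully open). In form: [[[dx, dy, dz, roll, jaw], ...]]. A call has exactly 8 rows; each row is the pose to reach, as a shift and turn from the pose commanded when the call began, along the tool's axes at that moment; what a row does not reach only later rows make up. A row lasts 1/12 s, in which the tool goes at most 41.7 mm and 7.16 degrees, less where a joint would pass 70% of its speed; a pose out of reach is approached as far as the arm can. A call with a gripper value outside its range is refused whole. The fingers move at their own pace and stop on an object; "squeeze" is the grip in N (left out, the last holds). Time passes only in rows, so rows that repeat a pose let the fingers close, or fill a call up. It gives the time, the measured TCP pose, the force and the opening at its end, in the units of the state.
- readout.get_state(): the state, without advancing time (a new reading comes with each control period).
- read_camera(name): name is "scene" or "top" or "wrist"; returns a dict with "pixels" (400x640x3 uint8, red, green, blue), "depth" (400x640 float32, m along the optical axis (not along the pixel's ray), 0 where there is no reading), "camera_matrix" (3x3 intrinsics, pixels), "rvec" (rotation vector, rad) and "tvec" (3), from world to camera coordinates, as OpenCV has them. Camera axes: x right, y down, z forward; pixel columns grow to the right and rows downward; lengths in m; the calibration is good to about 2 mm. The wrist camera is an equidistant fisheye: a pixel r from the principal point sees the ray r / f radians off the axis. A picture is of the moment at which its call begins.
- close_job(): hands the job in, once; it reports no verdict.
Trained networks look in a picture, given as the dict that the camera call returned (one of the last four; its "shot" number tells which), for a name from the list of things; names that differ only in an ending like _2 or _b are one class to them, and where a whole thing is asked for, a point or a joint stands for the part that bears it (a point fixed in the world has none). Each returns a list of dicts, best first, with "confidence" (0 to 1); they miss things now and then, are a little off and sometimes report something else, mostly with a low value. They report only what shows in the picture. A call takes as long as a camera call.
- silhouettes(picture, target): "pixels" (400x640 bool, what is visible of it) and "bbox" ([left, top, right, bottom] in pixels, round what is visible of it).
The state is a dict: "time_s": time; "qpos": joint angles; "joint_vel": joint speeds; "joint_efforts": joint torques, N m; "tcp_pos": TCP position; "eef_rot": TCP orientation; "contact_force": force on the tool from outside, world axes, zero at the start; "torque": the same for the moment, N m; "gripper_width": finger opening in m.
Only numpy, scipy, OpenCV 4.12 (cv2) and the standard library are available. Lean on these libraries where they do the work, as an engineer would, in place of code of your own. Each camera call takes 0.05 s, during which the arm holds its last target.

## Working session

There is one attempt and no reset: what is moved stays moved. The work goes in short steps, Python scripts to look and compute and a tool call to move; the robot and the scene stay as the last step left them, time stands still between calls to the robot, and variables do not carry over. Pictures are saved under pics/ and viewed, and the job is handed in when it is done.

Besides the shell and the picture viewer there is one more tool, called as a command line: name --argument value ..., lists and objects as JSON in quotes. arm_command: Moves the arm, as the interface text tells. Its arguments: {"type":"object","properties":{"plan":{"type":"array"},"squeeze":{"type":"number"}},"required":["plan"]}

```bash
mkdir -p pics; ls; cat > h.py <<'E'
import numpy as np, cv2
from station import readout, read_camera, close_job, silhouettes
from scipy.spatial.transform import Rotation as R
def save(p,name): 
    cv2.imwrite('pics/'+name,cv2.cvtColor(p['pixels'],cv2.COLOR_RGB2BGR))
def cam(p):
    Rm=cv2.Rodrigues(np.array(p['rvec'],float))[0]; t=np.array(p['tvec'],float).reshape(3)
    return Rm,t,np.array(p['camera_matrix'],float)
def rays(p,uv,fish=False):
    Rm,t,K=cam(p); uv=np.atleast_2d(np.array(uv,float))
    a=(uv-[K[0,2],K[1,2]])/[K[0,0],K[1,1]]
    if fish:
        r=np.linalg.norm(a,axis=1,keepdims=True); s=np.where(r>1e-9,np.sin(r)/np.maximum(r,1e-9),1)
        d=np.hstack([a*s,np.cos(r)])
    else: d=np.hstack([a,np.ones((len(a),1))])
    return -Rm.T@t, d@Rm   # origin, dirs world
def at_z(p,uv,z,fish=False):
    o,d=rays(p,uv,fish); return o+d*((z-o[2])/d[:,2:3])
def by_depth(p,uv,fish=False):
    uv=np.atleast_2d(np.array(uv)); o,d=rays(p,uv,fish); D=p['depth'][uv[:,1].astype(int),uv[:,0].astype(int)][:,None]
    Rm,t,K=cam(p); dz=(d@Rm.T)[:,2:3]
    return o+d/dz*D
def proj(p,X,fish=False):
    Rm,t,K=cam(p); c=np.atleast_2d(X)@Rm.T+t
    if fish:
        n=np.linalg.norm(c[:,:2],axis=1,keepdims=True); th=np.arctan2(n,c[:,2:3]); a=c[:,:2]/np.maximum(n,1e-9)*th
    else: a=c[:,:2]/c[:,2:3]
    return a*[K[0,0],K[1,1]]+[K[0,2],K[1,2]]
E
python3 - <<'E'
from h import *
np.set_printoptions(precision=4,suppress=True)
for n in ['scene','top','wrist']:
    p=read_camera(n); save(p,n+'0.png'); Rm,t,K=cam(p); print(n,p['shot'],K.tolist(),-Rm.T@t,Rm[2])
    for k in ['flange','flange_four','winder','hub','clamp','clamp_handle']:
        try:
            for s in silhouettes(p,k): print(k,round(s['confidence'],2),s['bbox'],s['pixels'].sum())
        except Exception as e: print(k,e)
s=readout.get_state();print(s)
E
```

```text
pics
scene 1 [[493.9897615880228, 0.0, 324.5918217138511], [0.0, 493.9897615880228, 198.67744624312473], [0.0, 0.0, 1.0]] [ 1.0929 -0.6951  0.8405] [-0.4523  0.615  -0.6459]
flange 0.78 [233.6, 225.1, 298.9, 271.2] 2314
flange_four 0.72 [155.0, 264.7, 226.2, 323.2] 3055
flange_four 0.32 [236.9, 224.9, 302.0, 270.2] 2312
winder 0.68 [316.0, 127.4, 412.4, 210.1] 2853
hub 0.71 [335.9, 152.3, 389.6, 188.2] 1215
clamp 0.74 [361.7, 129.8, 393.6, 156.0] 220
clamp_handle 0.53 [360.1, 129.5, 394.2, 153.4] 277
top 2 [[382.17469038419273, 0.0, 319.52969547622314], [0.0, 382.17469038419273, 198.44405100355576], [0.0, 0.0, 1.0]] [ 0.4306 -0.0031  1.0775] [ 0.1727  0.0275 -0.9846]
flange 0.74 [347.0, 215.2, 401.6, 272.2] 2261
flange_four 0.97 [414.4, 231.5, 470.7, 289.4] 2357
winder 0.86 [204.3, 191.8, 285.3, 257.3] 3084
hub 0.8 [227.6, 198.1, 276.2, 240.7] 1672
clamp 0.62 [205.6, 205.9, 219.4, 244.2] 256
clamp_handle 0.54 [207.2, 203.7, 219.4, 243.0] 249
wrist 3 [[309.70691628693146, 0.0, 320.52439306181856], [0.0, 309.70691628693146, 198.53866548987193], [0.0, 0.0, 1.0]] [ 0.2958 -0.5576  0.386 ] [-0.2757 -0.1028 -0.9557]
{'time_s': 1.05, 'qpos': array([-1.2204,  0.353 ,  1.6334, -0.    ,  1.1552, -0.0024]), 'joint_vel': array([ 0.0004, -0.0007, -0.0012,  0.0011, -0.0001, -0.0002]), 'joint_efforts': array([ -0.0004, -59.3775, -33.4576,   0.0699,   0.0156,  -0.    ]), 'tcp_pos': array([ 0.216 , -0.5865,  0.2286]), 'eef_rot': array([ 0.8202, -0.572 , -0.    , -0.    ]), 'contact_force': array([-0.2183, -0.9514,  0.464 ]), 'torque': array([ 0.0221, -0.0084,  0.0409]), 'gripper_width': 0.09199584857885891}
```

```bash
python3 - <<'E'
import cv2
for n,b in [('scene0',(140,110,440,340)),('top0',(190,170,490,300))]:
    im=cv2.imread(f'pics/{n}.png')[b[1]:b[3],b[0]:b[2]]
    cv2.imwrite(f'pics/{n}c.png',cv2.resize(im,None,fx=2.6,fy=2.6,interpolation=cv2.INTER_CUBIC))
E
```

```text
(no output)
```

View pics/scene0c.png

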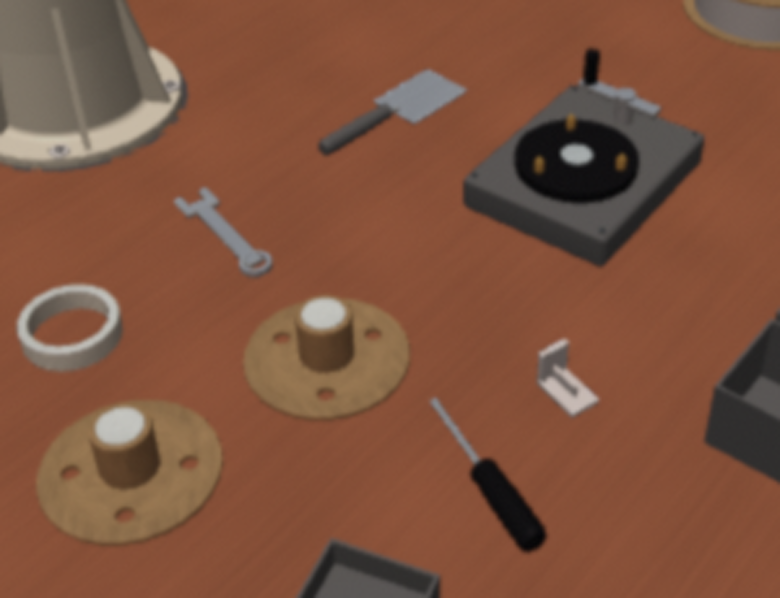

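View pics/top0c.png

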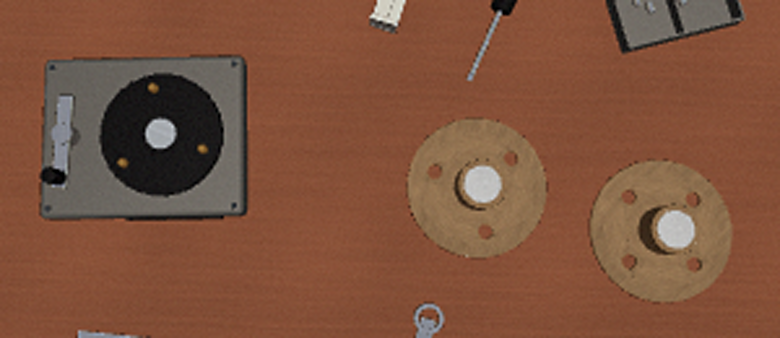

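View pics/top0.png

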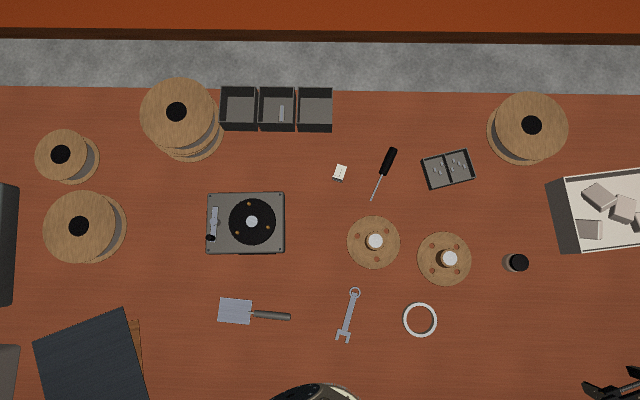

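View pics/wrist0.png

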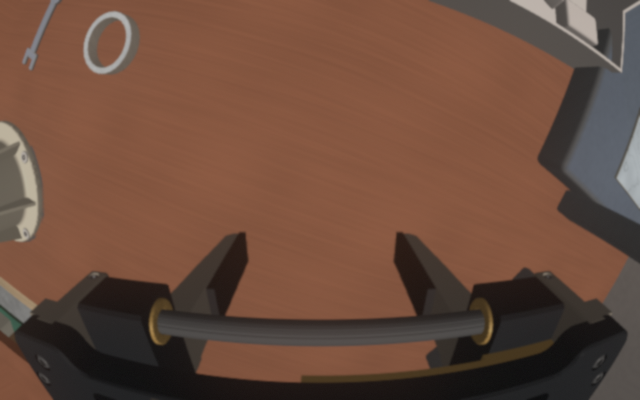

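```bash
cat > m1.py <<'E'
from h import *
np.set_printoptions(precision=4,suppress=True)
T=read_camera('top'); S=read_camera('scene')
for n,p in [('top',T),('scene',S)]:
    hsv=cv2.cvtColor(p['pixels'],cv2.COLOR_RGB2HSV)
    for k in ['flange','flange_four','hub','winder','clamp']:
        ss=silhouettes(p,k)
        if not ss: print(n,k,'none'); continue
        s=ss[0]; m=s['pixels'].copy()
        print(n,k,round(s['confidence'],2),s['bbox'])
        if k[0]=='f' or k=='hub':
            mm=cv2.morphologyEx(m.astype(np.uint8),cv2.MORPH_CLOSE,np.ones((15,15)))>0
            w=mm&(hsv[...,1]<60)&(hsv[...,2]>150)
            v,u=np.nonzero(w); c=[u.mean()+0,v.mean()]
            print('  white',len(u),c,'depth pt',by_depth(p,np.round([c]).astype(int)),'z056',at_z(p,c,.056))
        if k=='hub':
            mm=cv2.dilate(mm.astype(np.uint8),np.ones((13,3)))>0
            b=(mm&(hsv[...,1]>110)&(hsv[...,2]>70)&(hsv[...,0]>8)&(hsv[...,0]<25)).astype(np.uint8)
            nn,lab,st,ce=cv2.connectedComponentsWithStats(b)
            for i in range(1,nn):
                if st[i,4]>3: print('  stud',st[i],ce[i],at_z(p,ce[i],.069),by_depth(p,np.round(ce[i:i+1]).astype(int)))
        if k[0]=='f':
            v,u=np.nonzero(m); P=by_depth(p,np.c_[u,v]); z=P[:,2]
            print('  z pct',np.percentile(z,[5,25,50,75,95]))
            q=P[(z>0)&(z<.015)]; 
            import itertools
            ctr=cv2.minEnclosingCircle(q[:,:2].astype(np.float32)); print('  rim circle',ctr,q[:,2].mean())
E
python3 m1.py
```

```text
top flange 0.59 [345.3, 214.1, 400.9, 269.9]
  white 166 [np.float64(375.0722891566265), np.float64(240.42168674698794)] depth pt [[ 0.5017 -0.1256  0.0518]] z056 [[ 0.5003 -0.1253  0.056 ]]
  z pct [0.0014 0.0036 0.0051 0.007  0.0557]
  rim circle ((0.5001833438873291, -0.12558381259441376), 0.07441489398479462) 0.0047473812447456154
top flange_four none
top hub 0.52 [416.1, 233.7, 470.3, 285.6]
  white 171 [np.float64(449.57894736842104), np.float64(257.8888888888889)] depth pt [[ 0.4597 -0.3219  0.0538]] z056 [[ 0.4599 -0.3201  0.056 ]]
  stud [ 416  226   56   66 2618] [443.364 258.573] [[ 0.4573 -0.3001  0.069 ]] [[ 0.4566 -0.3037  0.0533]]
top winder 0.86 [204.9, 193.2, 285.5, 255.3]
top clamp 0.57 [205.1, 206.0, 217.8, 243.1]
scene flange 0.59 [234.6, 225.4, 299.3, 271.0]
  white 165 [np.float64(263.8484848484849), np.float64(230.25454545454545)] depth pt [[ 0.5011 -0.1214  0.056 ]] z056 [[ 0.5014 -0.1222  0.056 ]]
  z pct [0.0039 0.0063 0.0077 0.0104 0.0575]
  rim circle ((0.5010159015655518, -0.12209375202655792), 0.0793653354048729) 0.007025887765687725
scene flange_four 0.
[... 289 characters left out ...]
01756763458) 0.007179229487181085
scene hub 0.91 [335.4, 152.7, 386.8, 189.0]
  white 41 [np.float64(361.4146341463415), np.float64(168.9512195121951)] depth pt [[0.5465 0.2084 0.0563]] z056 [[0.5471 0.2095 0.056 ]]
  stud [337 151  12  11  39] [341.641  155.4872] [[0.4803 0.2121 0.069 ]] [[0.4265 0.2934 0.0021]]
  stud [358 154   4   6  15] [359.1333 156.4667] [[0.52   0.2375 0.069 ]] [[0.515  0.2447 0.0643]]
  stud [377 169   4   6  20] [378.35 171.55] [[0.597  0.2123 0.069 ]] [[0.5938 0.2166 0.0635]]
  stud [346 170   3   6  16] [347.     172.8125] [[0.536  0.1577 0.069 ]] [[0.5315 0.1646 0.0621]]
scene winder 0.58 [317.5, 130.5, 412.2, 210.3]
scene clamp 0.79 [362.2, 131.9, 395.4, 154.3]
```

```bash
cat >> h.py <<'E'
def rel(target,heading=None):
    """units for move from current measured pose to world target; heading=deg of tool x axis"""
    s=readout.get_state(); M=R.from_quat(s['eef_rot']).as_matrix()
    d=M.T@(np.array(target)-s['tcp_pos'])/.04
    h0=np.degrees(np.arctan2(M[1,0],M[0,0])); r=0
    if heading is not None:
        r=-((heading-h0+180)%360-180)/6
    print('tcp',s['tcp_pos'],'x-heading %.2f'%h0,'zaxis',M[:,2],'move',d,'roll',r,'q',s['qpos'],'t',s['time_s'],'F',s['contact_force'])
E
cat > m2.py <<'E'
from h import *
np.set_printoptions(precision=4,suppress=True)
p=read_camera('top')
f=lambda l,z:at_z(p,[(190+a/2.6-.2,170+b/2.6-.2) for a,b in l],z)
H=f([(434,171),(511,158),(486,232)],.006); print(H,H.mean(0)); c=H.mean(0)
print(np.degrees(np.arctan2(*(H-c)[:,1::-1].T)),np.linalg.norm(H-c,axis=1))
H=f([(153,88),(203,149),(122,162)],.067); print(H,H.mean(0)); c=H.mean(0)
print(np.degrees(np.arctan2(*(H-c)[:,1::-1].T)),np.linalg.norm(H-c,axis=1))
print('hubc',f([(161,133)],.055),'pivot',f([(61,134)],.071),'handle',f([(50,176)],.109))
rel([.5008,-.1238,.25])
s=readout.get_state();M=R.from_quat(s['eef_rot']).as_matrix()
w=read_camera('wrist');Rm,t,K=cam(w); print('cam in tool',M.T@(-Rm.T@t-s['tcp_pos']),'axis',M.T@Rm[2], 'camx',M.T@Rm[0])
E
python3 m2.py
```

```text
[[ 0.5158 -0.0801  0.006 ]
 [ 0.532  -0.1625  0.006 ]
 [ 0.4526 -0.136   0.006 ]] [ 0.5001 -0.1262  0.006 ]
[  71.2015  -48.7798 -168.4058] [0.0487 0.0483 0.0485]
[[0.589  0.2154 0.067 ]
 [0.5272 0.1602 0.067 ]
 [0.5117 0.2426 0.067 ]] [0.5426 0.206  0.067 ]
[  11.3777 -108.6348  130.2658] [0.0473 0.0484 0.0479]
hubc [[0.5438 0.2068 0.055 ]] pivot [[0.5384 0.3063 0.071 ]] handle [[0.4928 0.3023 0.109 ]]
tcp [ 0.2159 -0.5865  0.2286] x-heading -69.78 zaxis [-0.  0. -1.] move [ -8.3944 -10.68    -0.536 ] roll 0 q [-1.2204  0.353   1.6334 -0.      1.1552 -0.0024] t 1.7 F [-0.2966  0.9613 -1.0277]
cam in tool [ 0.0005 -0.0849 -0.1574] axis [0.0012 0.2942 0.9557] camx [ 1.     -0.     -0.0013]
```

arm_command --plan '[[[-0.62,-0.79,-0.04,0,1],[-1.24,-1.58,-0.08,0,1],[-1.86,-2.37,-0.12,0,1],[-2.48,-3.16,-0.16,0,1],[-3.1,-3.95,-0.2,0,1],[-3.72,-4.74,-0.24,0,1],[-4.34,-5.53,-0.28,0,1],[-4.96,-6.32,-0.32,0,1]]]'

```text
time_s: 2.42
tcp_pos: [0.3853, -0.3113, 0.2417]
eef_rot: [0.82, -0.572, 0.0, 0.0]
contact_force: [0.9, -0.3, 0.3]
gripper_width: 0.0919
```

```bash
python3 -c "
from h import *
rel([.5005,-.1245,.23])"
```

```text
tcp [ 0.38527396 -0.31128819  0.24169554] x-heading -69.80 zaxis [ 4.88996241e-04 -3.81141310e-04 -9.99999808e-01] move [-3.38810971 -4.31569489  0.29201723] roll 0 q [-6.82616575e-01  1.35614162e-01  1.89022045e+00  1.41811694e-05
  1.11513818e+00  5.35652722e-01] t 2.4167 F [ 0.92961163 -0.2563164   0.33143079]
```

arm_command --plan '[[[-0.6,-0.76,0.05,0,1],[-1.2,-1.52,0.1,0,1],[-1.8,-2.28,0.15,0,1],[-2.4,-3.04,0.2,0,1],[-3.0,-3.8,0.25,0,1],[-3.39,-4.32,0.29,0,1],[-3.39,-4.32,0.29,0,1],[-3.39,-4.32,0.29,0,1]]]'

```text
time_s: 3.08
tcp_pos: [0.5004, -0.1249, 0.2297]
eef_rot: [0.821, -0.571, -0.0, 0.0]
contact_force: [0.5, -0.4, -0.0]
gripper_width: 0.0921
```

```bash
python3 - <<'E'
from h import *
np.set_printoptions(precision=4,suppress=True)
rel([.5005,-.1245,.23])
p=read_camera('wrist'); save(p,'wrist1.png')
for k in ['flange','flange_four']:
    for s in silhouettes(p,k): print(k,s['confidence'],s['bbox'])
np.save('w1.npy',p,allow_pickle=True)
E
```

```text
tcp [ 0.5004 -0.1249  0.2297] x-heading -69.62 zaxis [-0.0003 -0.0001 -1.    ] move [-0.0081 -0.0066 -0.0083] roll 0 q [-0.2474  0.1818  1.863  -0.0001  1.0971  0.9677] t 3.0833 F [ 0.4658 -0.3613 -0.0396]
flange 0.97 [261.8, 114.5, 378.4, 227.8]
flange_four 0.56 [383.8, 196.4, 480.7, 276.9]
```

View pics/wrist1.png

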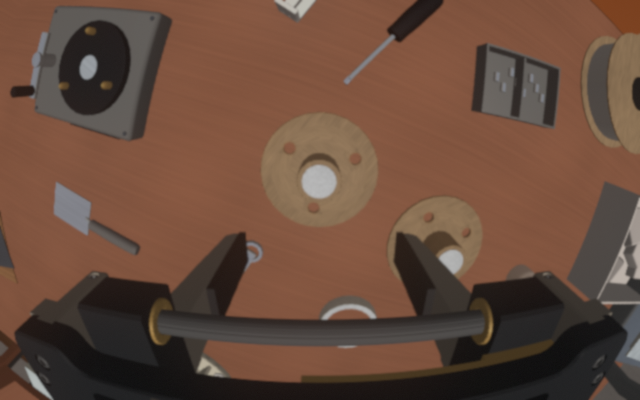

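View pics/w1c.png

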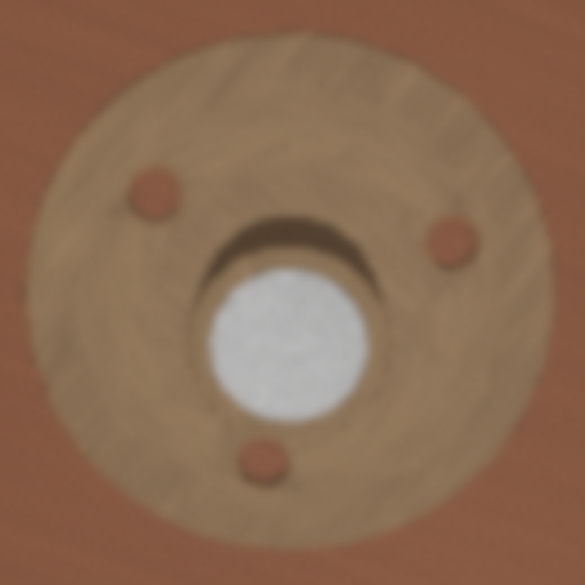

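```bash
python3 -c "
from h import *
rel([.5022,-.1230,.038],-70)"
```

```text
tcp [ 0.49945047 -0.1267959   0.22982286] x-heading -69.82 zaxis [-1.91266223e-04 -2.81036523e-04 -9.99999942e-01] move [-0.06631569 -0.09857632  4.7955314 ] roll 0.029259997470186743 q [-2.51315087e-01  1.80865459e-01  1.86378436e+00 -3.59347002e-04
  1.09705823e+00  9.67515275e-01] t 3.2333 F [ 0.02178373 -0.76727178 -0.30870714]
```

```bash
python3 -c "
from h import *
for i in range(6):
    s=readout.get_state(); print(s['time_s'],s['tcp_pos'],s['qpos'][0],s['joint_vel'][0]); read_camera('top')
rel([.5022,-.1230,.038],-70)"
```

```text
3.2333 [ 0.49945047 -0.1267959   0.22982286] -0.2513150874578792 -0.010943258101385637
3.2833 [ 0.49943188 -0.12695798  0.2298713 ] -0.25169602697595844 -0.005015187430451835
3.3333 [ 0.49946138 -0.12700786  0.22990703] -0.25180794135489803 -0.000150726664646433
3.3833 [ 0.49950826 -0.12697777  0.2299321 ] -0.25176976565413667 0.0017710037374863608
3.4333 [ 0.49958537 -0.12688057  0.229902  ] -0.25158243462024704 0.003273306427272
3.4833 [ 0.49962588 -0.12677691  0.22989413] -0.2513835895920076 0.006463087580389581
tcp [ 0.49970488 -0.12662858  0.22989884] x-heading -69.85 zaxis [ 1.39000713e-04 -7.05514918e-05 -9.99999988e-01] move [-0.06421591 -0.08930414  4.79747323] roll 0.025623806951150147 q [-2.51069570e-01  1.80963829e-01  1.86347771e+00 -3.79911819e-05
  1.09699894e+00  9.67994913e-01] t 3.5333 F [ 0.05594795 -0.08536584 -0.07711691]
```

arm_command --plan '[[[-0.05,-0.08,0.5,0,1],[-0.05,-0.08,1.1,0,1],[-0.05,-0.08,1.7,0,1],[-0.05,-0.08,2.3,0,1],[-0.05,-0.08,2.8,0,1],[-0.05,-0.08,3.0,0,1],[-0.05,-0.08,3.0,0,1],[-0.05,-0.08,3.0,0,1]]]'

```text
time_s: 4.2
tcp_pos: [0.5024, -0.1232, 0.1101]
eef_rot: [0.82, -0.572, -0.0, 0.0]
contact_force: [0.2, -0.4, -0.1]
gripper_width: 0.0918
```

```bash
python3 - <<'E'
from h import *
np.set_printoptions(precision=4,suppress=True)
rel([.5022,-.1230,.038],-70)
p=read_camera('wrist'); save(p,'wrist2.png')
rel([.5022,-.1230,.038],-70)
E
```

```text
tcp [ 0.5024 -0.1232  0.1101] x-heading -69.80 zaxis [-0.0002  0.0001 -1.    ] move [-0.0071  0.0028  1.8028] roll 0.0329799208336207 q [-0.2434  0.3394  1.9643  0.      0.8381  0.9748] t 4.2 F [ 0.1575 -0.4275 -0.0806]
tcp [ 0.5029 -0.1233  0.1107] x-heading -69.80 zaxis [ 0.0011 -0.0003 -1.    ] move [-0.0152  0.0159  1.8183] roll 0.03339006188227245 q [-0.2434  0.3385  1.9638  0.      0.8381  0.9748] t 4.25 F [ 0.1789 -0.5609 -0.3144]
```

View pics/wrist2.png

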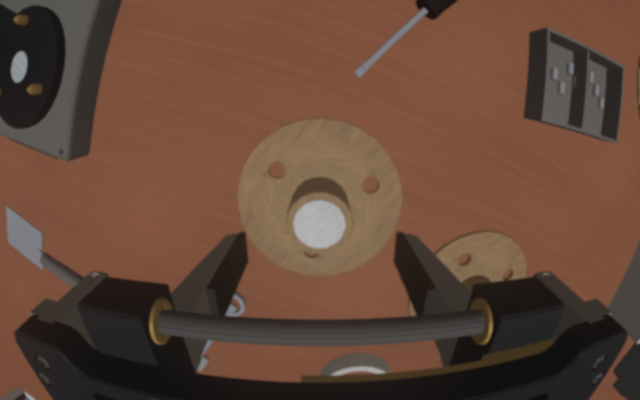

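arm_command --plan '[[[0,0,0.6,0,1],[0,0,1.2,0,1],[0,0,1.6,0,1],[0,0,1.8,0,1],[0,0,1.8,0,1],[0,0,1.8,0,1],[0,0,1.8,0,0.6],[0,0,1.8,0,0.45]]]' --squeeze 20

```text
time_s: 4.92
tcp_pos: [0.5032, -0.1233, 0.039]
eef_rot: [0.82, -0.572, 0.001, -0.0]
contact_force: [-0.5, 0.2, -0.4]
gripper_width: 0.0806
```

arm_command --plan '[[[0,0,0,0,0.4],[0,0,0,0,0.4],[0,0,0,0,0.4],[0,0,0,0,0.4],[0,0,0,0,0.4],[0,0,0,0,0.4],[0,0,0,0,0.4],[0,0,0,0,0.4]]]' --squeeze 20

```text
time_s: 5.58
tcp_pos: [0.5023, -0.123, 0.0379]
eef_rot: [0.82, -0.572, -0.0, -0.0]
contact_force: [-0.9, 0.9, 4.1]
gripper_width: 0.0495
```

```bash
python3 - <<'E'
from h import *
np.set_printoptions(precision=4,suppress=True)
print(readout.get_state()['gripper_width'])
rel([.5022,-.1230,.12],-70)
E
```

```text
0.04950222048148519
tcp [ 0.5023 -0.123   0.0379] x-heading -69.79 zaxis [-0.      0.0001 -1.    ] move [-0.0003  0.0014 -2.0525] roll 0.03478380962106087 q [-0.2431  0.4571  2.002   0.0002  0.6826  0.9749] t 5.5833 F [-0.9294  0.9015  4.0606]
```

arm_command --plan '[[[0,0,-0.3,0,0.4],[0,0,-0.8,0,0.4],[0,0,-1.4,0,0.4],[0,0,-2.0,0,0.4],[0,0,-2.5,0,0.4],[0,0,-3.0,0,0.4],[0,0,-3.1,0,0.4],[0,0,-3.1,0,0.4]]]'

```text
time_s: 6.25
tcp_pos: [0.503, -0.1233, 0.1626]
eef_rot: [0.82, -0.572, 0.001, -0.0]
contact_force: [0.2, 0.6, -2.0]
gripper_width: 0.0495
```

```bash
python3 - <<'E'
from h import *
np.set_printoptions(precision=4,suppress=True)
for i in range(3): read_camera('top')
s=readout.get_state(); print(s['gripper_width'],s['contact_force'])
rel([.50,.06,.18],-10)
p=read_camera('wrist'); save(p,'wrist3.png')
E
```

```text
0.049379949475860926 [ 0.6181 -0.1931 -2.0751]
tcp [ 0.5014 -0.1228  0.1604] x-heading -69.78 zaxis [-0.0021  0.0005 -1.    ] move [-4.3018 -1.5469 -0.4888] roll -9.963966157609738 q [-0.2432  0.267   1.9276 -0.      0.9491  0.9748] t 6.4 F [ 0.6181 -0.1931 -2.0751]
```

View pics/wrist3.png

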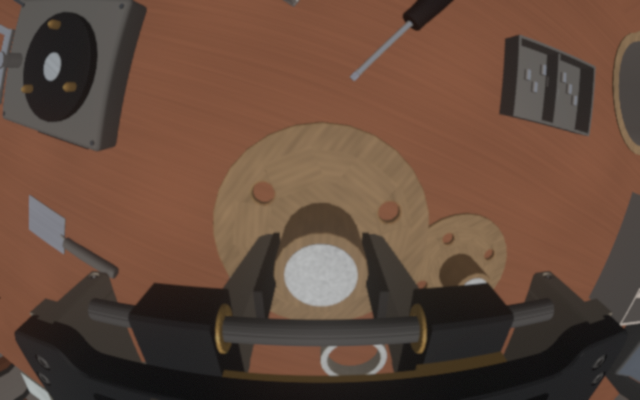

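```bash
python3 - <<'E'
from h import *
np.set_printoptions(precision=4,suppress=True)
rel([.52,.065,.19],-9.9)
E
```

```text
tcp [ 0.5013 -0.1228  0.1603] x-heading -69.79 zaxis [-0.0024  0.0006 -1.    ] move [-4.246  -2.0598 -0.7417] roll -9.980876023614409 q [-0.2432  0.2672  1.9276 -0.      0.9493  0.9748] t 6.45 F [-0.0871  0.0238 -2.7213]
```

arm_command --plan '[[[-0.3,-0.15,-0.1,-0.8,0.4],[-0.75,-0.35,-0.2,-1.8,0.4],[-1.25,-0.6,-0.3,-2.8,0.4],[-1.75,-0.85,-0.4,-3.8,0.4],[-2.25,-1.1,-0.5,-4.8,0.4],[-2.75,-1.35,-0.6,-5.8,0.4],[-3.25,-1.6,-0.7,-6.8,0.4],[-3.6,-1.75,-0.74,-7.8,0.4]]]'

```text
time_s: 7.12
tcp_pos: [0.518, 0.038, 0.1906]
eef_rot: [0.981, -0.196, -0.001, -0.0]
contact_force: [0.6, -0.0, -1.5]
gripper_width: 0.0493
```

```bash
python3 - <<'E'
from h import *
np.set_printoptions(precision=4,suppress=True)
rel([.52,.065,.19],-9.9)
E
```

```text
tcp [0.518  0.038  0.1906] x-heading -22.66 zaxis [-0.0012  0.0003 -1.    ] move [-0.2149 -0.6428  0.0141] roll -2.1269481173213527 q [0.07   0.2328 1.8946 0.0004 1.0154 0.4653] t 7.1167 F [ 0.6192 -0.0199 -1.4861]
```

arm_command --plan '[[[-0.1,-0.3,0,-0.8,0.4],[-0.2,-0.5,0,-1.6,0.4],[-0.21,-0.64,0,-2.1,0.4],[-0.21,-0.64,0,-2.13,0.4],[-0.21,-0.64,0,-2.13,0.4],[-0.21,-0.64,0,-2.13,0.4],[-0.21,-0.64,0,-2.13,0.4],[-0.21,-0.64,0,-2.13,0.4]]]'

```text
time_s: 7.78
tcp_pos: [0.5203, 0.0627, 0.1912]
eef_rot: [0.996, -0.09, -0.0, 0.0]
contact_force: [0.8, -0.1, -1.3]
gripper_width: 0.0494
```

```bash
python3 - <<'E'
from h import *
np.set_printoptions(precision=4,suppress=True)
for i in range(3): read_camera('top')
rel([.52,.065,.19],-9.9)
p=read_camera('wrist'); save(p,'wrist4.png');np.save('w4.npy',p,allow_pickle=True)
s=readout.get_state(); np.save('s4.npy',s,allow_pickle=True)
for k in ['hub','winder','clamp','clamp_handle']:
    for x in silhouettes(p,k)[:2]: print(k,x['confidence'],x['bbox'])
E
```

```text
tcp [0.5204 0.0628 0.1914] x-heading -10.25 zaxis [-0. -0. -1.] move [-0.02   -0.0511  0.0346] roll -0.05887625186679202 q [ 0.1173  0.2384  1.8849 -0.      1.0182  0.2963] t 7.9333 F [-0.4097  0.1006 -2.0304]
hub 0.74 [247.8, 2.3, 388.7, 104.1]
winder 0.92 [224.8, 0.0, 419.2, 135.2]
```

View pics/wrist4.png

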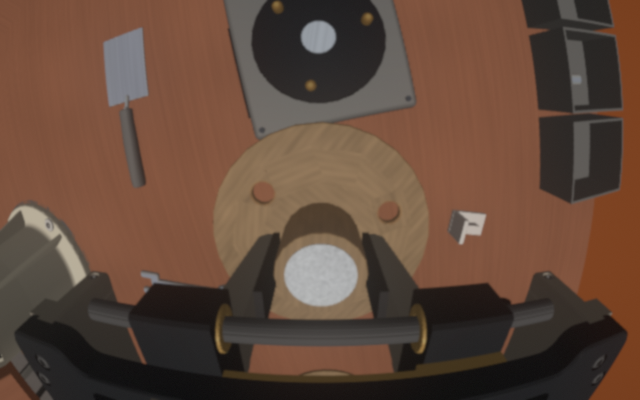

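```bash
cat > m4.py <<'E'
from h import *
import sys
from scipy.optimize import least_squares
np.set_printoptions(precision=4,suppress=True)
p=np.load(sys.argv[1],allow_pickle=True).item()
s=np.load(sys.argv[2],allow_pickle=True).item()
M=R.from_quat(s['eef_rot']).as_matrix(); tcp=s['tcp_pos']
print('tcp',tcp,'head',np.degrees(np.arctan2(M[1,0],M[0,0])))
rg=p['pixels'].astype(float); ratio=rg[...,1]/np.maximum(rg[...,0],1); sat=1-rg.min(2)/np.maximum(rg.max(2),1)
def blob(q,score,n=11):
    y0=max(q[1]-n,0); y,x=np.mgrid[y0:q[1]+n+1,q[0]-n:q[0]+n+1]; w=np.clip(score[y,x],0,None)
    nn,l,st,ce=cv2.connectedComponentsWithStats((w>0).astype(np.uint8)); i=l[q[1]-y0,n]
    if i==0: i=1+np.argmax(st[1:,4])
    w=(l==i); print('blob',q,st[i]); return [(w*x).sum()/w.sum(),(w*y).sum()/w.sum()]
holes=eval(sys.argv[3]); studs=eval(sys.argv[4]); cap=eval(sys.argv[5])
hc=np.array([blob(q,.745-ratio) for q in holes])
zt=tcp[2]-.032
for z in (zt,zt-.003):
    H=at_z(p,hc,z,True); print('holes',H[:,:2].ravel(),'sep',np.linalg.norm(H[0]-H[1]))
    d=H[1]-H[0]; # chord: centre is on perpendicular
    mid=H.mean(0); nrm=np.array([-d[1],d[0],0])/np.linalg.norm(d); 
    c=mid+nrm*(.024 if np.dot(nrm[:2],(tcp-mid)[:2])>0 else -.024)
    a=np.degrees(np.arctan2(*(H-c)[:,1::-1].T)); print(' centre',c,'minus tcp (tool)',(M.T@(c-tcp)),'angles',a, 'mod120',np.round(a%120,2))
sc=np.array([blob(q,sat-.35,8) for q in studs])
sp=rg.copy()
f=lambda v:(proj(p,[[v[0]+.048*np.cos(v[2]+k),v[1]+.048*np.sin(v[2]+k),v[3]] for k in (0,2*np.pi/3,4*np.pi/3)],True))
from itertools import permutations
best=None
for pm in permutations(range(3)):
    r=least_squares(lambda v:(f(v)-sc[list(pm)]).ravel(),[.545,.209,.19,.065]); 
    if best is None or r.cost<best.cost: best=r
print('hub fit',best.x[:2],'ang mod120',np.degrees(best.x[2])%120,'z',best.x[3],'cost',best.cost)
for z in (.060,.065,.069):
    H=at_z(p,sc,z,True); c=H.mean(0); print(z,c,np.linalg.norm(H-c,axis=1),np.degrees(np.arctan2(*(H-c)[:,1::-1].T))%120)
w=((sat<.12)&(rg.max(2)>110)).astype(np.uint8); n,l,st,ce=cv2.connectedComponentsWithStats(w); i=l[cap[1],cap[0]]; print('cap',st[i],ce[i],at_z(p,ce[i],.055,True),by_depth(p,[cap],True))
E
python3 m4.py w4.npy s4.npy "[(263,192),(388,211)]" "[(278,7),(367,19),(310,86)]" "(318,37)"
```

```text
tcp [0.5204 0.0629 0.1914] head -10.243078070325772
blob (263, 192) [  0   1  23  21 367]
blob (388, 211) [  1   1  21  20 331]
holes [0.4908 0.0986 0.5686 0.0713] sep 0.08250616610624827
 centre [0.5218 0.0623 0.1594] minus tcp (tool) [0.0014 0.0004 0.032 ] angles [130.4849  10.8644] mod120 [10.48 10.86]
holes [0.4901 0.0978 0.5691 0.0701] sep 0.08381351960803536
 centre [0.5217 0.0613 0.1564] minus tcp (tool) [0.0015 0.0013 0.035 ] angles [130.8749  10.4744] mod120 [10.87 10.47]
blob (278, 7) [  1   0  13  14 142]
blob (367, 19) [  2   1  13  14 141]
blob (310, 86) [  3   2  12  12 107]
hub fit [0.5465 0.211 ] ang mod120 11.416232867946775 z 0.06199546690152442 cost 0.015374383593812324
0.06 [0.5466 0.2115 0.06  ] [0.0483 0.0484 0.0483] [11.5304 11.416  11.329 ]
0.065 [0.5464 0.2103 0.065 ] [0.0475 0.0476 0.0474] [11.5304 11.416  11.329 ]
0.069 [0.5463 0.2094 0.069 ] [0.0468 0.0469 0.0468] [11.5304 11.416  11.329 ]
cap [301  21  35  32 876] [317.9989  36.5068] [[0.5465 0.2111 0.055 ]] [[0.5464 0.2104 0.056 ]]
```

```bash
python3 - <<'E'
from h import *
np.set_printoptions(precision=4,suppress=True)
rel([.5457,.2115,.125],-9.5)
E
```

```text
tcp [0.5205 0.0631 0.1914] x-heading -10.22 zaxis [ 0.0001  0.     -1.    ] move [-0.0371 -3.7638  1.661 ] roll -0.11923810543489803 q [0.1177 0.2384 1.8848 0.     1.0182 0.296 ] t 8.1833 F [ 0.0974  0.3713 -1.7395]
```

arm_command --plan '[[[0,-0.4,0,-0.1,0.4],[0,-1.0,0,-0.12,0.4],[-0.02,-1.7,0,-0.12,0.4],[-0.03,-2.4,0,-0.12,0.4],[-0.04,-3.0,0.2,-0.12,0.4],[-0.04,-3.5,0.6,-0.12,0.4],[-0.04,-3.76,1.0,-0.12,0.4],[-0.04,-3.76,1.3,-0.12,0.4]]]'

```text
time_s: 8.85
tcp_pos: [0.5456, 0.2134, 0.1383]
eef_rot: [0.997, -0.082, 0.0, -0.0]
contact_force: [-0.4, 0.7, -2.5]
gripper_width: 0.0497
```

```bash
python3 - <<'E'
from h import *
np.set_printoptions(precision=4,suppress=True)
for i in range(3): read_camera('top')
rel([.5457,.2115,.112],-9.5)
E
```

```text
tcp [0.5445 0.2106 0.1384] x-heading -9.47 zaxis [-0.0025 -0.0012 -1.    ] move [ 0.027  -0.0278  0.6601] roll 0.004923547000605784 q [ 0.3666  0.3917  1.8003 -0.0003  0.9524  0.5321] t 9.0 F [ 0.4202  0.1766 -2.8025]
```

arm_command --plan '[[[0.03,-0.03,0.2,0,0.4],[0.03,-0.03,0.4,0,0.4],[0.03,-0.03,0.6,0,0.4],[0.03,-0.03,0.65,0,0.4],[0.03,-0.03,0.65,0,0.4],[0.03,-0.03,0.65,0,0.4],[0.03,-0.03,0.65,0,0.4],[0.03,-0.03,0.65,0,0.4]]]'

```text
time_s: 9.67
tcp_pos: [0.5472, 0.2125, 0.1138]
eef_rot: [0.997, -0.083, 0.0, -0.0]
contact_force: [-1.0, 0.1, -1.8]
gripper_width: 0.049
```

```bash
python3 - <<'E'
from h import *
np.set_printoptions(precision=4,suppress=True)
p=read_camera('wrist'); save(p,'wrist5.png');np.save('w5.npy',p,allow_pickle=True)
s=readout.get_state(); np.save('s5.npy',s,allow_pickle=True)
rel([.5457,.2115,.112],-9.5)
t=read_camera('scene'); save(t,'scene5.png');np.save('sc5.npy',t,allow_pickle=True)
t=read_camera('top'); save(t,'top5.png');
rel([.5457,.2115,.112],-9.5)
i=cv2.imread('pics/wrist5.png')[100:300,200:440]; cv2.imwrite('pics/w5c.png',cv2.resize(i,None,fx=3,fy=3,interpolation=cv2.INTER_CUBIC))
i=cv2.imread('pics/scene5.png')[90:220,290:450]; cv2.imwrite('pics/s5c.png',cv2.resize(i,None,fx=4,fy=4,interpolation=cv2.INTER_CUBIC))
E
```

```text
tcp [0.5471 0.2125 0.1138] x-heading -9.49 zaxis [ 0.0006  0.0003 -1.    ] move [-0.0313  0.0315  0.0439] roll 0.002441290698574979 q [0.3679 0.4263 1.8125 0.     0.9022 0.5335] t 9.7167 F [ 0.5183  0.0026 -1.4746]
tcp [0.547  0.2125 0.1137] x-heading -9.48 zaxis [ 0.0004  0.0002 -1.    ] move [-0.0288  0.03    0.0416] roll 0.0028252175995883513 q [0.3679 0.4264 1.8126 0.     0.9021 0.5334] t 9.8167 F [-0.1793 -1.2029 -1.359 ]
```

View pics/w5c.png

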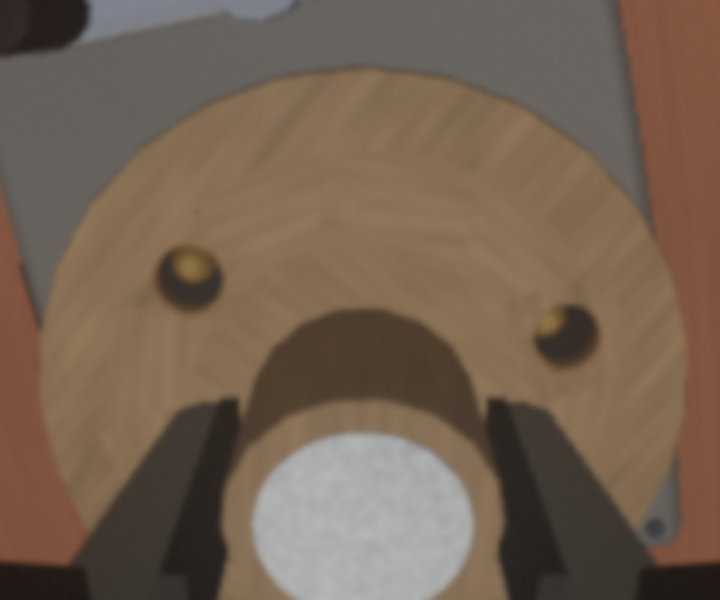

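View pics/s5c.png

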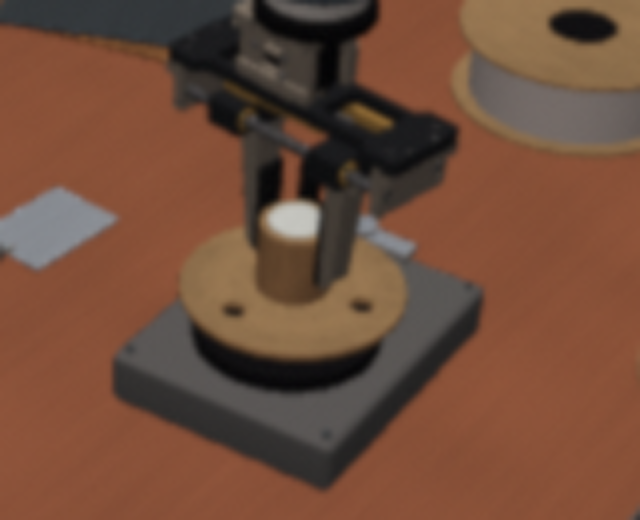

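```bash
cat > m5.py <<'E'
from h import *
import sys
np.set_printoptions(precision=4,suppress=True)
p=np.load('w5.npy',allow_pickle=True).item(); s=np.load('s5.npy',allow_pickle=True).item()
M=R.from_quat(s['eef_rot']).as_matrix()
hp=np.array([(188.5,277),(566,335)])/3+[200,100]-.33
# refined blobs
rg=p['pixels'].astype(float); V=rg.max(2); sat=1-rg.min(2)/V
for q in hp.round().astype(int):
    print(V[q[1]-11:q[1]+12:2,q[0]-12:q[0]+13:2].astype(int))
sp=np.array([(190,263),(549,322)])/3+[200,100]-.33
zt=s['tcp_pos'][2]-.032
h=at_z(p,hp,zt,True); t=at_z(p,sp,.0685,True)
print(h,t); d=(t-h); d[:,2]=0; print('shift world',d*1000,'tool',(d@M)*1000)
print('rot deg', np.degrees(np.arctan2(*(t[1]-t[0])[1::-1])-np.arctan2(*(h[1]-h[0])[1::-1])), np.linalg.norm(h[0]-h[1]),np.linalg.norm(t[0]-t[1]))
E
python3 m5.py
```

```text
[[138 137 138 134 126 122 122 128 131 133 134 134 135]
 [137 137 120  97  94 103 107 108 112 121 129 135 134]
 [138 122  79  76 100 114 120 113 104 100 114 133 136]
 [133  97  59  81 112 131 134 127 111  97  93 121 131]
 [121  76  57  74 112 134 138 132 115  98  78  98 128]
 [111  70  56  62  93 123 131 125 110  88  64  80 124]
 [106  71  56  55  64  86 102 101  84  65  57  77 123]
 [109  78  60  56  56  59  63  62  59  57  57  85 127]
 [118  94  70  57  55  55  55  55  55  56  61 100 130]
 [125 115  87  69  62  56  55  56  57  62  85 119 130]
 [130 128 115  95  79  70  67  67  72  90 117 129 130]
 [132 132 131 125 109  95  91  96 107 120 129 129 130]]
[[130 130 137 140 135 128 124 120 117 121 130 136 136]
 [130 130 137 138 125 108  83  72  77  93 120 135 137]
 [133 130 133 131 120 104  74  54  54  58  88 126 138]
 [138 134 135 138 132 109  75  54  54  53  60 102 135]
 [138 132 133 137 131 100  65  54  52  53  54  86 130]
 [133 120 118 118 103  70  55  53  52  53  54  76 123]
 [127  94  79  72  63  53  52  53  52  52  57  79 122]
 [126  90  56  54  53  53  53  52  53  54  64  86 128]
 [128 107  63  53  53  53  52  53  54  61  75 104 132]
 [129 123  92  64  56  54  55  57  64  75  97 123 134]
 [131 130 122  95  75  70  70  74  84 100 123 131 133]
 [132 131 131 123 107  95  96 104 114 126 132 132 132]]
[[0.5167 0.2477 0.0818]
 [0.5954 0.2211 0.0818]] [[0.5146 0.2476 0.0685]
 [0.594  0.2199 0.0685]]
shift world [[-2.1103 -0.1185  0.    ]
 [-1.3945 -1.2561  0.    ]] tool [[-2.0619  0.4647 -0.0013]
 [-1.1685  1.4688 -0.0012]]
rot deg -0.5774495613170706 0.08313554249637448 0.08418227327568441
```

arm_command --plan '[[[-0.04,0.02,0,0,0.4],[-0.04,0.02,0,0,0.4],[-0.04,0.02,0,0,0.4],[-0.04,0.02,0,0,0.4],[-0.04,0.02,0.05,0,0.4],[-0.04,0.02,0.1,0,0.4],[-0.04,0.02,0.1,0,0.4],[-0.04,0.02,0.1,0,0.4]]]'

```text
time_s: 10.48
tcp_pos: [0.545, 0.2118, 0.1091]
eef_rot: [0.997, -0.083, -0.0, 0.0]
contact_force: [-0.2, 0.0, -2.0]
gripper_width: 0.0495
```

```bash
python3 - <<'E'
from h import *
np.set_printoptions(precision=4,suppress=True)
p=read_camera('wrist'); save(p,'wrist6.png')
for i in range(3): rel([.5453,.2121,.092],-9.5); read_camera('top')
i=cv2.imread('pics/wrist6.png')[100:300,200:440]; cv2.imwrite('pics/w6c.png',cv2.resize(i,None,fx=3,fy=3,interpolation=cv2.INTER_CUBIC))
E
```

```text
tcp [0.5451 0.2119 0.1092] x-heading -9.49 zaxis [-0.0003 -0.0001 -1.    ] move [ 0.004  -0.0065  0.4306] roll 0.0023573740265732113 q [0.3681 0.43   1.8193 0.     0.8926 0.5337] t 10.5333 F [-0.1826  0.0681 -1.9684]
tcp [0.5452 0.2119 0.1093] x-heading -9.49 zaxis [-0.0001 -0.     -1.    ] move [ 0.0021 -0.0061  0.433 ] roll 0.002032687973847184 q [0.3681 0.4299 1.8192 0.     0.8927 0.5337] t 10.5833 F [-0.0298  0.2085 -1.481 ]
tcp [0.5452 0.2119 0.1094] x-heading -9.49 zaxis [-0.0001 -0.     -1.    ] move [ 0.0018 -0.0057  0.4344] roll 0.002189287699830326 q [0.3681 0.4298 1.8192 0.     0.8927 0.5337] t 10.6333 F [ 0.5305  0.3107 -0.9875]
```

View pics/w6c.png

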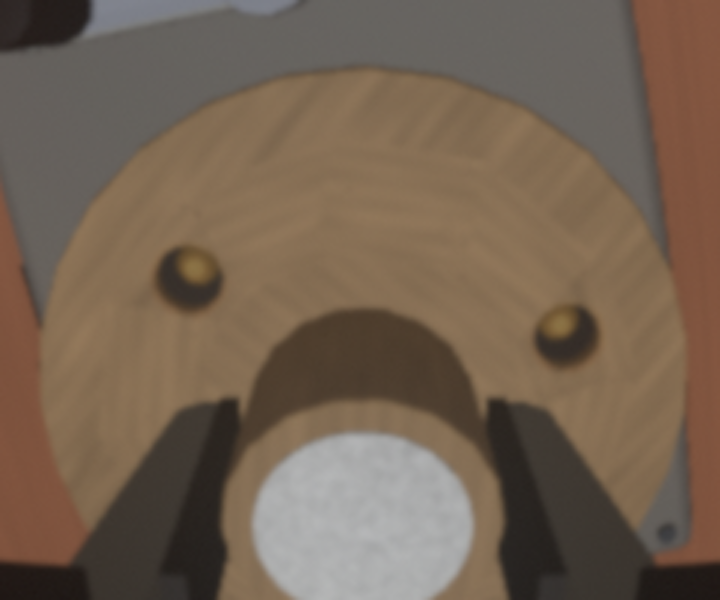

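```bash
python3 - <<'E'
from h import *
np.set_printoptions(precision=4,suppress=True)
p=read_camera('wrist'); s=readout.get_state()
hp=np.array([(188.5,277),(566,335)])/3+[200,100]-.33
h=at_z(p,hp,s['tcp_pos'][2]-.032,True); h[:,2]=.0688
print(proj(p,h,True), (proj(p,h,True)-[200,100]+.33)*3)
E
```

```text
[[264.7742 188.4573]
 [385.7505 207.1362]] [[195.3126 266.3618]
 [558.2416 322.3987]]
```

arm_command --plan '[[[0.01,0.01,0.03,0,0.4],[0.01,0.01,0.07,0,0.4],[0.01,0.01,0.11,0,0.4],[0.01,0.01,0.15,0,0.4],[0.01,0.01,0.19,0,0.4],[0.01,0.01,0.23,0,0.4],[0.01,0.01,0.25,0,0.4],[0.01,0.01,0.25,0,0.4]]]'

```text
time_s: 11.4
tcp_pos: [0.5454, 0.2114, 0.0991]
eef_rot: [0.997, -0.083, -0.0, 0.0]
contact_force: [0.2, 0.0, -2.2]
gripper_width: 0.0495
```

```bash
python3 - <<'E'
from h import *
np.set_printoptions(precision=4,suppress=True)
p=read_camera('wrist'); save(p,'wrist7.png')
for i in range(2): rel([.5453,.2121,.092],-9.5); read_camera('top')
i=cv2.imread('pics/wrist7.png')[100:300,200:440]; cv2.imwrite('pics/w7c.png',cv2.resize(i,None,fx=3,fy=3,interpolation=cv2.INTER_CUBIC))
E
```

```text
tcp [0.5454 0.2114 0.0992] x-heading -9.48 zaxis [-0.0003 -0.0001 -1.    ] move [-0.0061 -0.016   0.1809] roll 0.0025641979420877683 q [0.3672 0.4438 1.8249 0.0001 0.8732 0.5327] t 11.45 F [ 0.2604 -0.5428 -1.806 ]
tcp [0.5455 0.2114 0.0994] x-heading -9.49 zaxis [-0.0001 -0.     -1.    ] move [-0.0079 -0.016   0.184 ] roll 0.002243839945800611 q [ 0.3672  0.4436  1.8248 -0.      0.8733  0.5328] t 11.5 F [-0.6464  0.4801 -1.8348]
```

View pics/w7c.png

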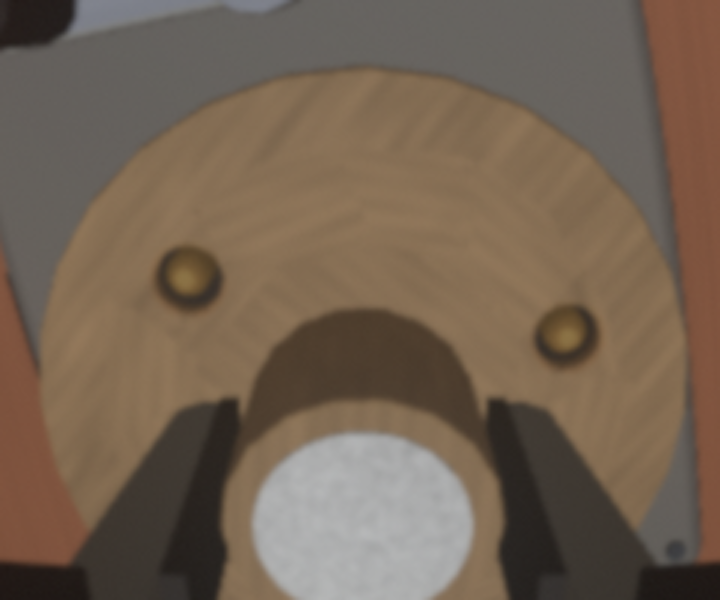

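arm_command --plan '[[[0,0,0.04,0,0.4],[0,0,0.08,0,0.4],[0,0,0.12,0,0.4],[0,0,0.15,0,0.4],[0,0,0.17,0,0.4],[0,0,0.19,0,0.4],[0,0,0.19,0,0.4],[0,0,0.19,0,0.4]]]'

```text
time_s: 12.22
tcp_pos: [0.5455, 0.2114, 0.0919]
eef_rot: [0.997, -0.083, -0.0, 0.0]
contact_force: [-1.7, -0.6, 0.9]
gripper_width: 0.0495
```

```bash
python3 - <<'E'
from h import *
np.set_printoptions(precision=4,suppress=True)
for i in range(3): rel([.5453,.2121,.092],-9.5); read_camera('top')
E
```

```text
tcp [0.5455 0.2114 0.0919] x-heading -9.48 zaxis [-0.0001 -0.     -1.    ] move [-0.0071 -0.0163 -0.0017] roll 0.0025780416735443623 q [0.3672 0.4539 1.829  0.     0.8588 0.5327] t 12.2167 F [-1.6885 -0.5879  0.8561]
tcp [0.5455 0.2114 0.0919] x-heading -9.49 zaxis [-0.0001  0.     -1.    ] move [-0.0068 -0.0157 -0.0016] roll 0.0022676622132517346 q [0.3672 0.4538 1.829  0.     0.8588 0.5327] t 12.2667 F [-1.2032 -0.3839  0.8484]
tcp [0.5455 0.2114 0.0919] x-heading -9.49 zaxis [-0.0001 -0.     -1.    ] move [-0.0067 -0.0163 -0.0016] roll 0.0020628125895190883 q [0.3672 0.4538 1.829  0.     0.8588 0.5328] t 12.3167 F [-2.0682 -1.2255  1.7181]
```

arm_command --plan '[[[0,0,0.01,0,0.4],[0,0,0.02,0,0.4],[0,0,0.02,0,0.4],[0,0,0.02,0,0.4],[0,0,0.02,0,0.4],[0,0,0.02,0,0.4],[0,0,0.02,0,0.4],[0,0,0.02,0,0.4]]]'

```text
time_s: 13.03
tcp_pos: [0.5455, 0.2114, 0.0919]
eef_rot: [0.997, -0.083, 0.0, -0.0]
contact_force: [-4.1, -1.8, 10.9]
gripper_width: 0.0495
```

```bash
python3 - <<'E'
from h import *
np.set_printoptions(precision=4,suppress=True)
rel([.5453,.2121,.092],-9.5)
E
```

```text
tcp [0.5455 0.2114 0.0919] x-heading -9.49 zaxis [ 0.0001  0.0001 -1.    ] move [-0.0076 -0.016  -0.0025] roll 0.0019795855647496787 q [0.3672 0.4538 1.8291 0.     0.8586 0.5327] t 13.0333 F [-4.096  -1.7703 10.8516]
```

arm_command --plan '[[[0,0,0,0,0.5],[0,0,0,0,0.65],[0,0,0,0,0.8],[0,0,0,0,0.8],[0,0,0,0,0.8],[0,0,0,0,0.8],[0,0,-0.1,0,0.8],[0,0,-0.3,0,0.8]]]'

```text
time_s: 13.7
tcp_pos: [0.5449, 0.2112, 0.1025]
eef_rot: [0.997, -0.083, -0.001, 0.0]
contact_force: [-0.4, 0.3, -0.2]
gripper_width: 0.0734
```

arm_command --plan '[[[0,0,-0.3,0,0.8],[0,0,-0.8,0,0.8],[0,0,-1.3,0,0.8],[0,0,-1.8,0,0.8],[0,0,-2.2,0,0.8],[0,0,-2.5,0,0.8],[0,0,-2.5,0,0.8],[0,0,-2.5,0,0.8]]]'

```text
time_s: 14.37
tcp_pos: [0.5458, 0.2116, 0.2038]
eef_rot: [0.997, -0.083, 0.001, -0.0]
contact_force: [-0.8, -0.3, -0.7]
gripper_width: 0.0735
```

```bash
python3 - <<'E'
from h import *
np.set_printoptions(precision=4,suppress=True)
rel([.5453,.2121,.092],-9.5)
p=read_camera('wrist'); save(p,'wrist8.png');np.save('w8.npy',p,allow_pickle=True)
for k in ['clamp','clamp_handle','flange']:
    for x in silhouettes(p,k)[:2]: print(k,x['confidence'],x['bbox'])
p=read_camera('scene'); save(p,'scene8.png');np.save('sc8.npy',p,allow_pickle=True)
for k in ['clamp','clamp_handle']:
    for x in silhouettes(p,k)[:2]: print(k,x['confidence'],x['bbox'])
i=cv2.imread('pics/scene8.png')[90:220,290:450]; cv2.imwrite('pics/s8c.png',cv2.resize(i,None,fx=4,fy=4,interpolation=cv2.INTER_CUBIC))
E
```

```text
tcp [0.5458 0.2116 0.2038] x-heading -9.49 zaxis [ 0.0016  0.0006 -1.    ] move [-0.0194 -0.0084  2.7956] roll 0.002294559026708498 q [0.3672 0.316  1.746  0.     1.0779 0.5328] t 14.3667 F [-0.7762 -0.3012 -0.683 ]
clamp 0.62 [235.0, 79.5, 341.0, 111.0]
clamp_handle 0.58 [231.9, 78.4, 342.1, 117.5]
flange 0.72 [248.0, 116.7, 390.0, 260.5]
clamp 0.71 [362.9, 131.5, 393.4, 154.1]
clamp 0.25 [304.4, 263.0, 352.8, 320.6]
clamp_handle 0.7 [364.2, 128.9, 392.5, 153.8]
```

View pics/wrist8.png

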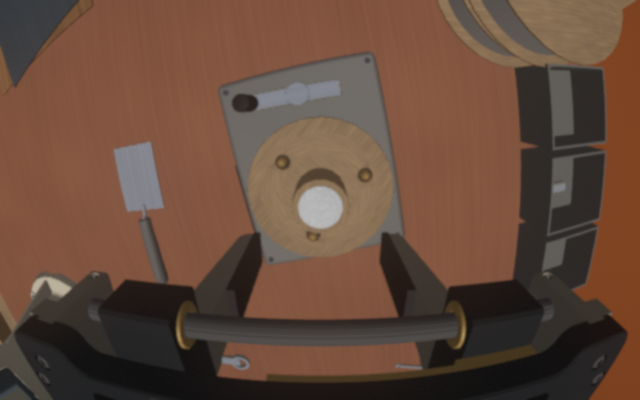

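View pics/s8c.png

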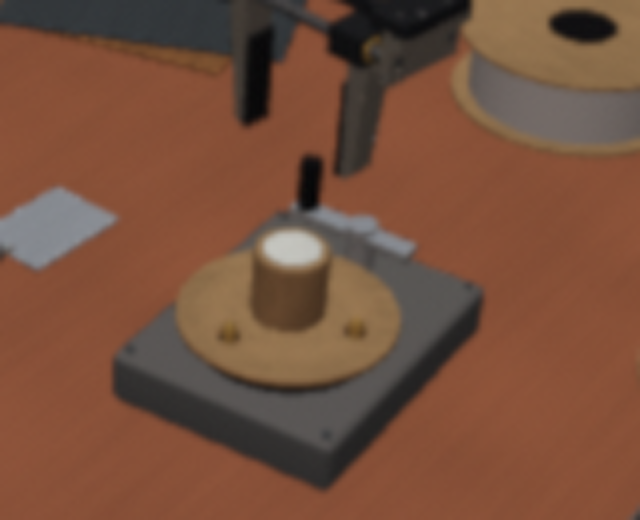

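```bash
python3 - <<'E'
from h import *
np.set_printoptions(precision=4,suppress=True)
p=np.load('w8.npy',allow_pickle=True).item()
i=cv2.cvtColor(p['pixels'],cv2.COLOR_RGB2BGR)[60:130,210:390]; cv2.imwrite('pics/w8c.png',cv2.resize(i,None,fx=4,fy=4,interpolation=cv2.INTER_CUBIC))
sc=np.load('sc8.npy',allow_pickle=True).item()
i=cv2.cvtColor(sc['pixels'],cv2.COLOR_RGB2BGR)[115:165,350:410]; cv2.imwrite('pics/s8d.png',cv2.resize(i,None,fx=10,fy=10,interpolation=cv2.INTER_CUBIC))
# winder corners (housing top z=.04)
c=at_z(p,[(221,88),(372,55),(268,261)],.04,True); print(c); 
for d in (c[1]-c[0],c[2]-c[0]): print(np.linalg.norm(d),np.degrees(np.arctan2(d[1],d[0])))
E
```

```text
[[0.462  0.3333 0.04  ]
 [0.6224 0.3391 0.04  ]
 [0.4709 0.1299 0.04  ]]
0.16051975233128032 2.0448166742582927
0.20359131073555523 -87.49876603082494
```

View pics/w8c.png

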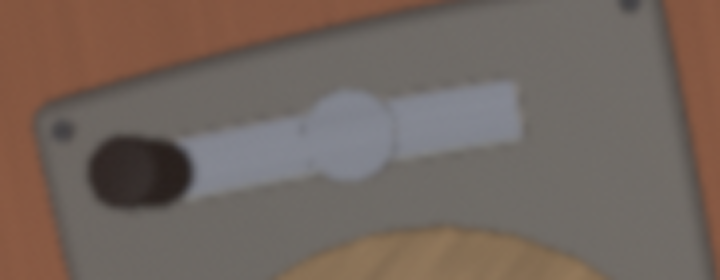

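View pics/s8d.png

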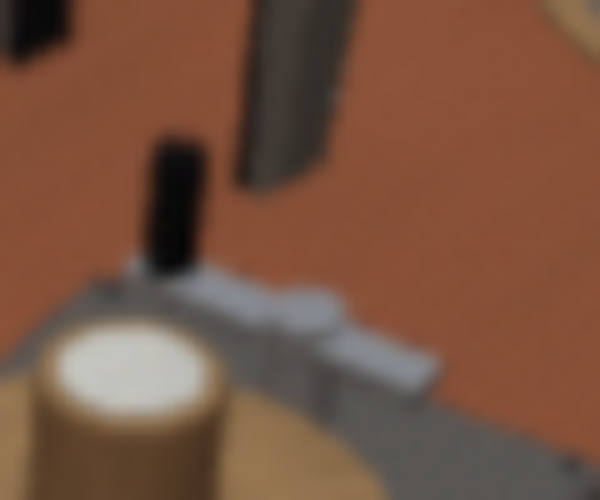

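```bash
python3 - <<'E'
from h import *
np.set_printoptions(precision=4,suppress=True)
p=np.load('w8.npy',allow_pickle=True).item(); sc=np.load('sc8.npy',allow_pickle=True).item()
o=-.3
W=lambda x,y,z: at_z(p,[(210+x/4+o,60+y/4+o)],z,True)[0]
S=lambda x,y,z: at_z(sc,[(350+x/10-.45,115+y/10-.45)],z)[0]
print('handle top w',W(121,172,.109),'base w',W(160,172,.071),'scene top',S(180,147,.109),'base',S(172,263,.071))
print('pivot w',W(348,135,.075),'scene',S(308,306,.075),'tip w',W(518,111,.071),'scene',S(432,368,.071))
hub=np.array([.5455,.2114]); a=np.radians(92.3); print('pivot pred',hub+.098*np.array([np.cos(a),np.sin(a)]))
# triangulate handle top
o1,d1=rays(p,[(210+121/4+o,60+172/4+o)],True); o2,d2=rays(sc,[(350+18-.45,115+14.7-.45)]); d1=d1[0]/np.linalg.norm(d1);d2=d2[0]/np.linalg.norm(d2)
A=np.c_[d1,-d2]; t=np.linalg.lstsq(A,o2-o1,rcond=None)[0]; print('tri',o1+d1*t[0],o2+d2*t[1])
rel([.52,.28,.16],-9.5)
E
```

```text
handle top w [0.4969 0.309  0.109 ] base w [0.4966 0.3093 0.071 ] scene top [0.4957 0.3109 0.109 ] base [0.4961 0.311  0.071 ]
pivot w [0.5419 0.3089 0.075 ] scene [0.5405 0.3112 0.075 ] tip w [0.5812 0.3082 0.071 ] scene [0.5804 0.3118 0.071 ]
pivot pred [0.5416 0.3093]
tri [0.4973 0.309  0.1104] [0.4969 0.3088 0.1105]
tcp [0.5452 0.2113 0.2022] x-heading -9.49 zaxis [-0.0013 -0.0005 -1.    ] move [-0.9022 -1.5914  1.0543] roll 0.0019110412362077038 q [0.3672 0.3183 1.7468 0.     1.0779 0.5327] t 14.7167 F [ 0.1656  0.1845 -0.1474]
```

```bash
python3 - <<'E'
from h import *
np.set_printoptions(precision=4,suppress=True)
rel([.4967,.3095,.17],45)
E
```

```text
tcp [0.5452 0.2113 0.2022] x-heading -9.49 zaxis [-0.0013 -0.0005 -1.    ] move [-1.5986 -2.2227  0.8047] roll -9.081422292097125 q [0.3672 0.3183 1.7468 0.     1.0779 0.5327] t 14.7167 F [ 0.1656  0.1845 -0.1474]
```

arm_command --plan '[[[-0.2,-0.3,0,-0.8,0.5],[-0.4,-0.6,0,-1.8,0.4],[-0.65,-0.9,0.1,-2.8,0.4],[-0.9,-1.25,0.2,-3.8,0.4],[-1.15,-1.6,0.4,-4.8,0.4],[-1.4,-1.95,0.6,-5.8,0.4],[-1.6,-2.22,0.7,-6.8,0.4],[-1.6,-2.22,0.8,-7.8,0.4]]]'

```text
time_s: 15.38
tcp_pos: [0.4958, 0.3113, 0.1701]
eef_rot: [0.946, 0.323, -0.001, -0.0]
contact_force: [1.1, 0.6, 0.6]
gripper_width: 0.037
```

arm_command --plan '[[[0,0,0,-0.8,0.4],[0,0,0,-1.28,0.4],[0,0,0,-1.28,0.4],[0,0,0,-1.28,0.4],[0,0,0,-1.28,0.4],[0,0,0,-1.28,0.4],[0,0,0,-1.28,0.4],[0,0,0,-1.28,0.4]]]'

```text
time_s: 16.05
tcp_pos: [0.4971, 0.3095, 0.171]
eef_rot: [0.924, 0.382, 0.0, 0.0]
contact_force: [0.2, 0.5, -0.4]
gripper_width: 0.0367
```

```bash
python3 - <<'E'
from h import *
np.set_printoptions(precision=4,suppress=True)
rel([.4967,.3095,.17],45)
p=read_camera('wrist'); save(p,'wrist9.png');np.save('w9.npy',p,allow_pickle=True)
rel([.4967,.3095,.096],45)
E
```

```text
tcp [0.4971 0.3095 0.171 ] x-heading 44.96 zaxis [ 0.0001  0.     -1.    ] move [-0.0068 -0.007   0.0252] roll -0.007499969510135429 q [ 0.5543  0.3534  1.7735 -0.      1.0147 -0.2303] t 16.05 F [ 0.1951  0.4739 -0.3684]
tcp [0.4971 0.3095 0.171 ] x-heading 44.96 zaxis [ 0.  0. -1.] move [-0.0065 -0.0067  1.8752] roll -0.005906702136575366 q [ 0.5543  0.3533  1.7735 -0.      1.0147 -0.2304] t 16.1 F [ 0.4935 -0.3407 -0.7445]
```

View pics/wrist9.png

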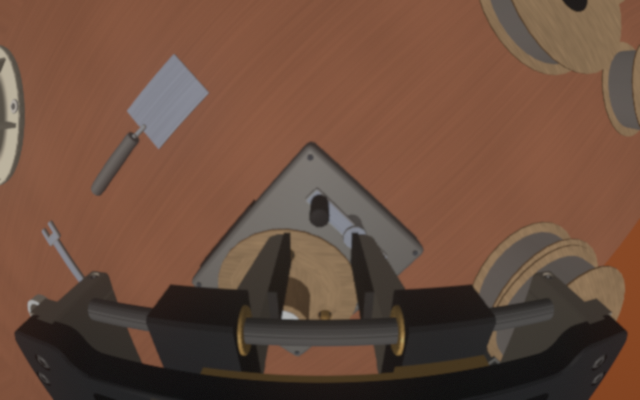

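```bash
python3 - <<'E'
from h import *
np.set_printoptions(precision=3,suppress=True)
p=np.load('w9.npy',allow_pickle=True).item()
print(proj(p,[[.4967,.3095,.109],[.4967,.3095,.071],[.5415,.3097,.075]],True))
i=cv2.cvtColor(p['pixels'],cv2.COLOR_RGB2BGR)[180:260,280:380]; cv2.imwrite('pics/w9c.png',cv2.resize(i,None,fx=6,fy=6,interpolation=cv2.INTER_CUBIC))
E
```

```text
[[319.06  216.915]
 [319.241 201.556]
 [354.708 236.272]]
```

View pics/w9c.png

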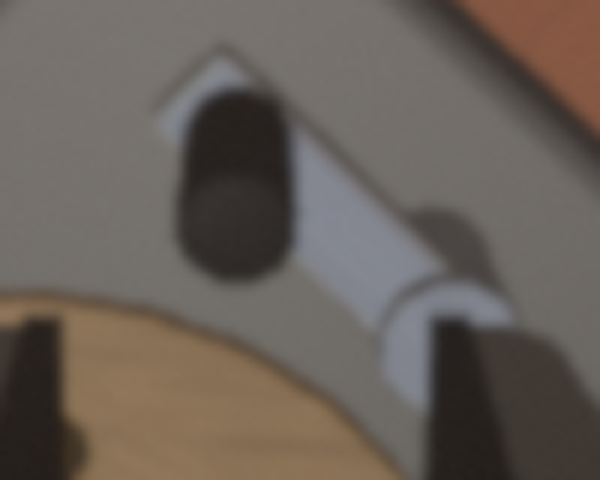

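arm_command --plan '[[[0,0,0.4,0,0.4],[0,0,0.9,0,0.4],[0,0,1.4,0,0.4],[0,0,1.75,0,0.4],[0,0,1.87,0,0.4],[0,0,1.87,0,0.3],[0,0,1.87,0,0.22],[0,0,1.87,0,0.22]]]' --squeeze 5

```text
time_s: 16.77
tcp_pos: [0.4977, 0.31, 0.0972]
eef_rot: [0.924, 0.383, 0.001, -0.0]
contact_force: [0.2, 0.6, 0.7]
gripper_width: 0.0208
```

```bash
python3 - <<'E'
from h import *
np.set_printoptions(precision=3,suppress=True)
read_camera('top')
rel([.4967,.3095,.096],45)
s=readout.get_state(); print(s['gripper_width']); M=R.from_quat(s['eef_rot']).as_matrix()
P=np.array([.5415,.3097])
for a in [180,174,168,161,154,147,140,133,126,119,112,105,98,92,89]:
    t=np.r_[P+.045*np.array([np.cos(np.radians(a)),np.sin(np.radians(a))]),s['tcp_pos'][2]]
    print(a,t,M.T@(t-s['tcp_pos'])/.04)
E
```

```text
tcp [0.498 0.31  0.097] x-heading 44.99 zaxis [ 0.002  0.001 -1.   ] move [-0.027 -0.009  0.033] roll -0.0021523651878870473 q [ 0.554  0.447  1.824  0.     0.868 -0.231] t 16.8167 F [-0.605 -0.205  0.518]
0.020356602390392806
180 [0.496 0.31  0.097] [-0.027 -0.016 -0.   ]
174 [0.497 0.314 0.097] [ 0.061 -0.095  0.   ]
168 [0.497 0.319 0.097] [ 0.156 -0.164  0.   ]
161 [0.499 0.324 0.097] [ 0.276 -0.232  0.   ]
154 [0.501 0.329 0.097] [ 0.402 -0.284  0.001]
147 [0.504 0.334 0.097] [ 0.535 -0.321  0.001]
140 [0.507 0.339 0.097] [ 0.671 -0.342  0.001]
133 [0.511 0.343 0.097] [ 0.808 -0.345  0.001]
126 [0.515 0.346 0.097] [ 0.945 -0.332  0.002]
119 [0.52  0.349 0.097] [ 1.079 -0.302  0.002]
112 [0.525 0.351 0.097] [ 1.208 -0.256  0.002]
105 [0.53  0.353 0.097] [ 1.331 -0.195  0.002]
98 [0.535 0.354 0.097] [ 1.446 -0.119  0.003]
92 [0.54  0.355 0.097] [ 1.536 -0.044  0.003]
89 [0.542 0.355 0.097] [ 1.578 -0.002  0.003]
```

arm_command --plan '[[[0.06,-0.09,0,0,0.22],[0.16,-0.16,0,0,0.22],[0.28,-0.23,0,0,0.22],[0.4,-0.28,0,0,0.22],[0.53,-0.32,0,0,0.22],[0.67,-0.34,0,0,0.22],[0.75,-0.34,0,0,0.22],[0.81,-0.34,0,0,0.22]]]'

```text
time_s: 17.48
tcp_pos: [0.5107, 0.3428, 0.0962]
eef_rot: [0.924, 0.383, 0.0, -0.0]
contact_force: [-3.0, -0.2, -0.3]
gripper_width: 0.0204
```

```bash
python3 - <<'E'
from h import *
np.set_printoptions(precision=3,suppress=True)
p=read_camera('wrist'); save(p,'wrist10.png')
rel([.4967,.3095,.096],45)
s=readout.get_state(); print(s['gripper_width'],s['contact_force']); M=R.from_quat(s['eef_rot']).as_matrix()
P=np.array([.5415,.3097])
for a in [133,126,119,112,105,98,92,89,86]:
    t=np.r_[P+.045*np.array([np.cos(np.radians(a)),np.sin(np.radians(a))]),s['tcp_pos'][2]]
    print(a,t,M.T@(t-s['tcp_pos'])/.04)
E
```

```text
tcp [0.511 0.343 0.096] x-heading 45.01 zaxis [ 0.001  0.001 -1.   ] move [-0.845  0.335  0.006] roll 0.0020346256941650154 q [ 0.588  0.487  1.759 -0.     0.895 -0.197] t 17.5333 F [-1.133 -0.827  0.064]
0.019847460265019483 [-1.133 -0.827  0.064]
133 [0.511 0.343 0.096] [-0.01  -0.001 -0.   ]
126 [0.515 0.346 0.096] [0.127 0.013 0.   ]
119 [0.52  0.349 0.096] [0.261 0.042 0.   ]
112 [0.525 0.351 0.096] [0.39  0.088 0.   ]
105 [0.53  0.353 0.096] [0.513 0.15  0.001]
98 [0.535 0.354 0.096] [0.628 0.225 0.001]
92 [0.54  0.355 0.096] [0.718 0.301 0.001]
89 [0.542 0.355 0.096] [0.76  0.342 0.001]
86 [0.545 0.355 0.096] [0.8   0.386 0.001]
```

View pics/wrist10.png

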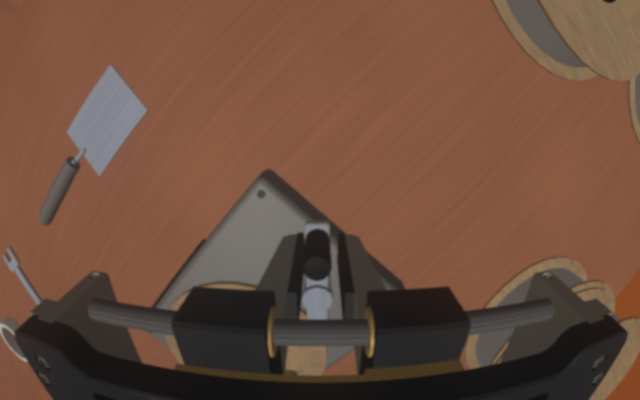

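arm_command --plan '[[[0.13,0.01,0,0,0.22],[0.26,0.04,0,0,0.22],[0.39,0.09,0,0,0.22],[0.51,0.15,0,0,0.22],[0.63,0.23,0,0,0.22],[0.72,0.3,0,0,0.22],[0.74,0.32,0,0,0.22],[0.74,0.32,0,0,0.22]]]'

```text
time_s: 18.2
tcp_pos: [0.5412, 0.354, 0.0963]
eef_rot: [0.924, 0.383, 0.001, 0.0]
contact_force: [-1.0, 0.5, -0.4]
gripper_width: 0.0202
```

```bash
python3 - <<'E'
from h import *
np.set_printoptions(precision=3,suppress=True)
rel([.4967,.3095,.096],45)
p=read_camera('wrist'); save(p,'wrist11.png')
rel([.4967,.3095,.096],45)
p=read_camera('scene'); save(p,'scene11.png')
p=read_camera('top'); save(p,'top11.png')
i=cv2.imread('pics/scene11.png')[90:220,290:450]; cv2.imwrite('pics/s11c.png',cv2.resize(i,None,fx=4,fy=4,interpolation=cv2.INTER_CUBIC))
E
```

```text
tcp [0.541 0.354 0.096] x-heading 44.98 zaxis [ 0.001  0.    -1.   ] move [-1.574  0.     0.005] roll -0.0037758664208809023 q [ 0.577  0.527  1.687 -0.     0.927 -0.208] t 18.2 F [-1.019  0.498 -0.446]
tcp [0.541 0.354 0.096] x-heading 44.99 zaxis [ 0.001  0.    -1.   ] move [-1.569  0.004  0.006] roll -0.002182797955261625 q [ 0.577  0.527  1.687 -0.     0.926 -0.208] t 18.25 F [ 0.162  0.541 -0.459]
```

View pics/wrist11.png

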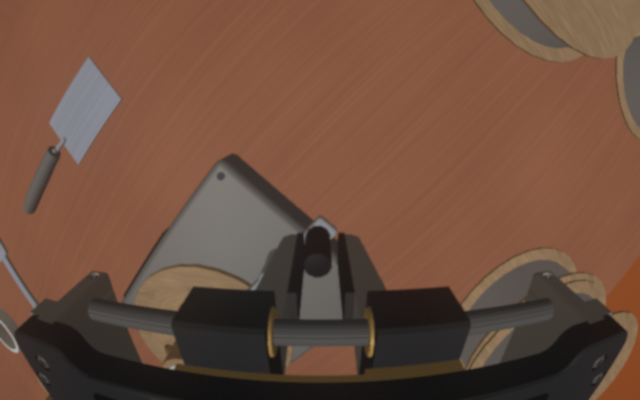

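arm_command --plan '[[[0.01,0.01,0,0,0.22],[0.02,0.02,0,0,0.22],[0.03,0.03,0,0,0.22],[0.03,0.03,0,0,0.22],[0.04,0.04,0,0,0.22],[0.04,0.04,0,0,0.22],[0.04,0.04,0,0,0.22],[0.04,0.04,0,0,0.22]]]'

```text
time_s: 19.02
tcp_pos: [0.5422, 0.3538, 0.0961]
eef_rot: [0.924, 0.383, -0.0, 0.0]
contact_force: [-3.4, -1.2, 1.2]
gripper_width: 0.0202
```

arm_command --plan '[[[0.01,0.01,0,0,0.22],[0.02,0.02,0,0,0.22],[0.03,0.03,0,0,0.22],[0.03,0.03,0,0,0.22],[0.03,0.03,0,0,0.22],[0.03,0.03,0,0,0.22],[0.03,0.03,0,0,0.22],[0.03,0.03,0,0,0.22]]]'

```text
time_s: 19.68
tcp_pos: [0.5428, 0.3534, 0.0958]
eef_rot: [0.924, 0.383, -0.002, 0.0]
contact_force: [-6.4, -2.0, 2.7]
gripper_width: 0.0204
```

arm_command --plan '[[[0.01,0.01,0,0,0.22],[0.02,0.02,0,0,0.22],[0.03,0.03,0,0,0.22],[0.03,0.03,0,0,0.22],[0.03,0.03,0,0,0.22],[0.03,0.03,0,0,0.22],[0.03,0.03,0,0,0.22],[0.03,0.03,0,0,0.22]]]'

```text
time_s: 20.35
tcp_pos: [0.5433, 0.353, 0.0955]
eef_rot: [0.924, 0.383, -0.003, 0.0]
contact_force: [-11.1, -2.6, 4.7]
gripper_width: 0.0203
```

```bash
python3 - <<'E'
from h import *
np.set_printoptions(precision=4,suppress=True)
rel([.4967,.3095,.096],45)
p=read_camera('wrist'); save(p,'wrist12.png')
p=read_camera('scene'); save(p,'scene12.png')
i=cv2.imread('pics/scene12.png')[90:220,290:450]; cv2.imwrite('pics/s12c.png',cv2.resize(i,None,fx=4,fy=4,interpolation=cv2.INTER_CUBIC))
E
```

```text
tcp [0.5433 0.353  0.0955] x-heading 44.98 zaxis [-0.0052 -0.0023 -1.    ] move [-1.5944 -0.0545 -0.0036] roll -0.0028313749256388596 q [ 0.5734  0.533   1.6786  0.0011  0.9356 -0.2124] t 20.35 F [-11.0696  -2.6081   4.7325]
```

View pics/s12c.png

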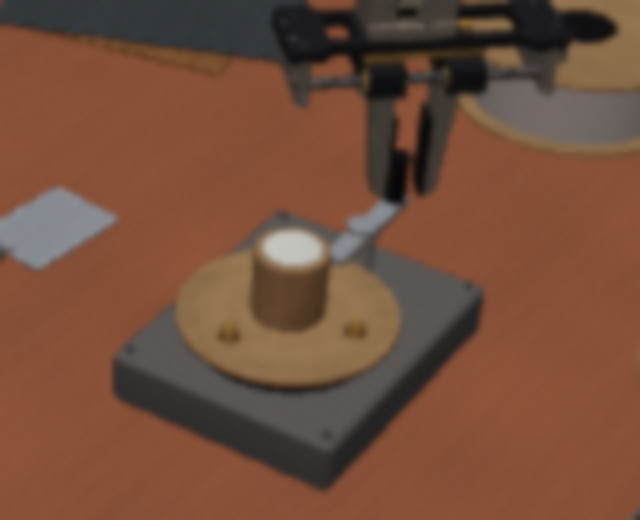

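arm_command --plan '[[[-0.03,-0.03,0,0,0.22],[-0.06,-0.06,0,0,0.22],[-0.08,-0.08,0,0,0.22],[-0.08,-0.08,0,0,0.3],[-0.08,-0.08,0,0,0.4],[-0.08,-0.08,0,0,0.4],[-0.08,-0.08,-0.1,0,0.4],[-0.08,-0.08,-0.4,0,0.4]]]'

```text
time_s: 21.12
tcp_pos: [0.5407, 0.3534, 0.1112]
eef_rot: [0.924, 0.383, -0.001, 0.0]
contact_force: [-0.4, -0.3, -0.7]
gripper_width: 0.0368
```

arm_command --plan '[[[0,0,-0.5,0,0.4],[0,0,-1.0,0,0.4],[0,0,-1.6,0,0.4],[0,0,-2.2,0,0.4],[0,0,-2.8,0,0.4],[0,0,-3.2,0,0.4],[0,0,-3.4,0,0.4],[0,0,-3.4,0,0.4]]]'

```text
time_s: 21.78
tcp_pos: [0.5424, 0.3546, 0.2511]
eef_rot: [0.924, 0.383, 0.002, -0.0]
contact_force: [0.1, 0.8, -0.4]
gripper_width: 0.0365
```

```bash
python3 - <<'E'
from h import *
np.set_printoptions(precision=4,suppress=True)
rel([.4967,.3095,.096],45)
p=read_camera('wrist'); save(p,'wrist13.png'); np.save('w13.npy',p,allow_pickle=True)
p=read_camera('scene'); save(p,'scene13.png')
i=cv2.imread('pics/scene13.png')[90:220,290:450]; cv2.imwrite('pics/s13c.png',cv2.resize(i,None,fx=4,fy=4,interpolation=cv2.INTER_CUBIC))
E
```

```text
tcp [0.5424 0.3546 0.2511] x-heading 44.99 zaxis [ 0.0036  0.0024 -1.    ] move [-1.6217 -0.0145  3.8717] roll -0.0009379706521883691 q [ 0.5767  0.3672  1.561   0.      1.2091 -0.2087] t 21.7833 F [ 0.0984  0.8372 -0.3907]
```

View pics/wrist13.png

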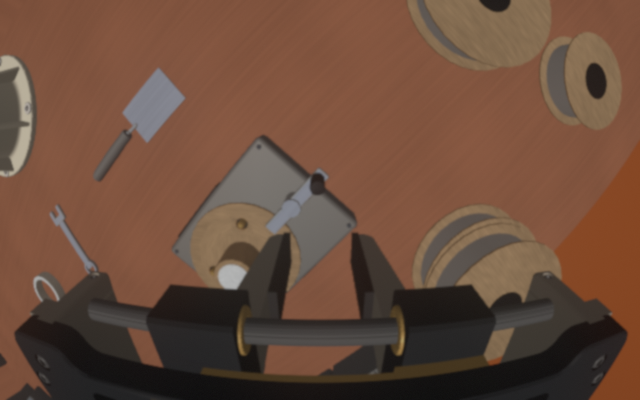

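View pics/s13c.png

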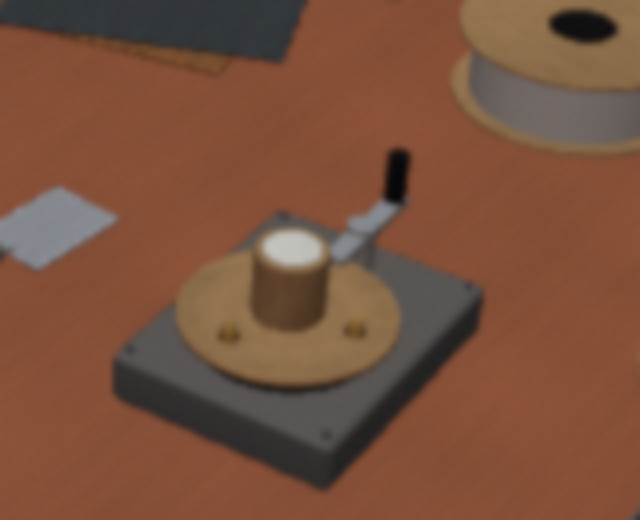

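```bash
python3 - <<'E'
from h import *
p=np.load('w13.npy',allow_pickle=True).item()
i=cv2.cvtColor(p['pixels'],cv2.COLOR_RGB2BGR)[125:305,165:365]; cv2.imwrite('pics/w13c.png',cv2.resize(i,None,fx=3.3,fy=3.3,interpolation=cv2.INTER_CUBIC))
E
```

```text
(no output)
```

View pics/w13c.png

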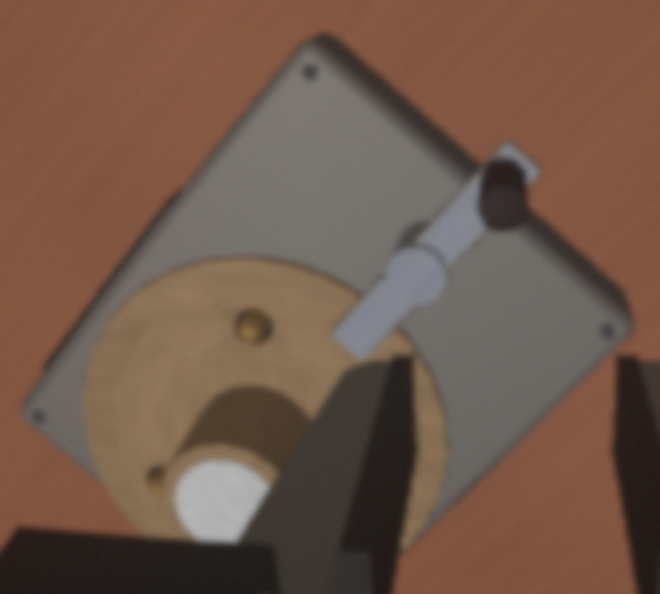

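```bash
python3 - <<'E'
from h import *
np.set_printoptions(precision=4,suppress=True)
p=np.load('w13.npy',allow_pickle=True).item()
W=lambda x,y,z: at_z(p,[(165+x/3.3-.35,125+y/3.3-.35)],z,True)[0]
piv=W(416,276,.075); tip=W(346,346,.071); end=W(525,160,.071); ht=W(503,208,.109)
ang=lambda d:np.degrees(np.arctan2(d[1],d[0]))
print(piv,tip,end,ht); print('tip->end',ang(end-tip),'piv->handle',ang(ht-piv),'|',np.linalg.norm((ht-piv)[:2]))
c=[W(311,72,.04),W(607,331,.04),W(39,416,.04)]
print('winder: x',ang(c[1]-c[0]),'y',ang(c[0]-c[2]),np.linalg.norm(c[1]-c[0]),np.linalg.norm(c[0]-c[2]),'piv from hub',ang(piv[:2]-np.array([.5455,.2114])))
print('tip from hub',np.linalg.norm(tip[:2]-[.5465,.211]))
E
```

```text
[0.5424 0.3088 0.075 ] [0.5434 0.2699 0.071 ] [0.5407 0.3637 0.071 ] [0.5402 0.354  0.109 ]
tip->end 91.64756410867592 piv->handle 92.82245189018776 | 0.045343156063731245
winder: x 2.4068788980577054 y 92.42414998824984 0.1502891627982339 0.19594584181713393 piv from hub 91.83154126627481
tip from hub 0.058972908837533665
```

```bash
python3 - <<'E'
from h import *
p=read_camera('top'); save(p,'top14.png')
a=cv2.imread('pics/top0.png').astype(int); b=cv2.imread('pics/top14.png').astype(int)
d=(abs(a-b).sum(2)>60).astype(np.uint8); n,l,st,ce=cv2.connectedComponentsWithStats(d)
for i in range(1,n):
    if st[i,4]>15: print(st[i])
print(readout.get_state()['contact_force'])
E
```

```text
[    0   121   210   279 36499]
[ 205  194   75   54 2116]
[211 206   8  13  73]
[ 346  216   55   53 1319]
[581 365  59  35 918]
[269 383  82  17 865]
[ 0.35869187 -0.17666094 -0.23366631]
```

View pics/top14.png

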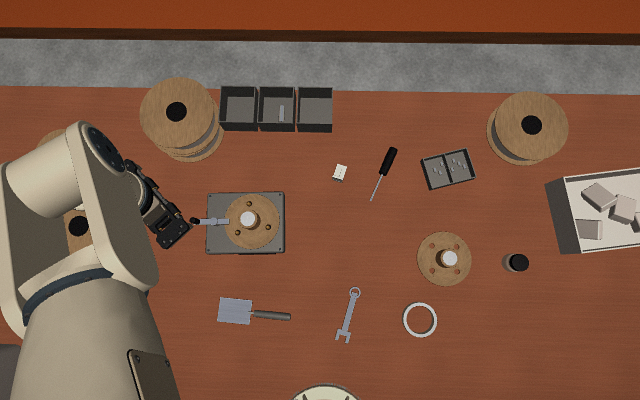

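The top view shows the three-hole side on the hub at (250,220) and the clamp arm closed, with its tip over the rim. The four-hole side at (444,259), the screwdriver, the bracket and the tray have not moved. The gripper is clear of everything, so I am handing in.

```bash
python3 -c "
from station import *
print(close_job())"
```

```text
the job is handed in; nothing more can be done
None
```

The three-hole reel side is on the hub and released, and the clamp arm is closed against its stop. I handed the job in at about 22 s of the 51 s allowed.

**Reel side:** I gripped it by the core, turned it about 60° and lined it up by looking at the studs through its holes. I lowered it until the force rose to about 11 N with no further travel. The tool height then matched the seated height (0.0919 m against 0.092 m expected), and all three studs showed through the holes.

**Clamp:** I swept the handle round until the force rose to about 11 N with almost no further movement. The last wrist picture puts the arm at about 92.2° against the winder's 92.4°, so it is closed within what I can measure. The tip is about 59 mm from the hub centre, which is over the rim.

**Other objects:** comparing the first and last top views, nothing changed except the arm, its starting spot, the winder and the reel side's old place. The four-hole side, screwdriver, bracket and tray are where they were. The final force reading was about zero, with the gripper clear above.

**Disagreements:** the cameras differed by 2 to 4 mm on absolute positions, so I aligned by the relative offset seen in the wrist camera. The detector once reported the four-hole side as the hub in the top view, and I set that aside after checking the picture.

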